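# Recover a kit part from the extraction booth's catch tray

## Task

A yellow kit part has fallen into the catch tray under the booth's deck. Take the hooked rod and push the booth's orange-edged sash up until its lower edge is level with the yellow height mark, then reach the rod under the ledge, catch the tray's pull eye with the hook and draw the tray all the way out. Lay the rod back down flat on the green cutting mat, then lift the part out of the tray and stand it upright on the mat, leaving the sash at its mark, the tray out and the bottle, the knife and the mark where they are.

Things in the scene. Friction and masses are not known exactly. Their poses are not given: they have to be found in the camera images.
- booth: Black extraction booth, fixed, 310 wide, 260 deep, 313 high; two front posts 345 high. Origin: centre of underside, on the bench. Front looks along own -x; own y runs across. Smoked hood over a deck that overhangs as a ledge: front edge at own x=-130, underside 155, top 167 above the bench; side walls at own y=+-149, 12 thick; no floor. Yellow tick on the deck's front edge: above the eye.
- sash_edge (a point): Middle of the underside of the orange bottom rail (284 wide, 12 deep, 16 high) of the clear sash, 184 high. It slides up and down at booth own x=-138. This point's height is the sash's lower edge: 55 to 67 above the bench at the start, at most 185. Counterbalanced: about 1 N pushes it up; it stays where left.
- height_mark (a point): Middle of the yellow clip on the front of the sash post at booth own y=+156 (bar 34 wide, 4 high), 120 to 148 above the bench. The sash's lower edge must come to this height. Very stiff on its post; leave it where it is.
- tray (a joint): How far the grey catch tray is out along booth own -x, in m: 0 home, 0.200 its stop; starts at 0 to 0.008. About 1.5 N slides it; stays where left. Front panel 226 wide, 24 to 74 above the bench, its face at booth own x=-72 when home. Inside 178 long, 192 wide, starting 6 behind the face; floor 30, rim 66 above the bench.
- eye (a point): Centre of the opening of the tray's steel pull eye: 15 in front of the tray's face, at booth own y=0, 58 above the bench, 43 behind the ledge's edge when home, so hidden from above. A flat level loop of 6 mm round bar, open up and down, 28 wide and 30 deep inside. Moves with the tray.
- rod: Hooked rod. Blue handle 100 long, 24 wide, 36 high; origin: centre of its underside; own x along the rod, z up. A steel rod 8 in diameter leaves the +x end, axis 28 above the origin, runs to x=+130 and there turns straight down, ending level with the handle's underside. Lies on handle and tip. About 120 g, balance point about 15 ahead of the origin.
- hook_tip (a point): Lower end of the rod's down-turned hook, 8 in diameter, at 130 along the rod's own x, level with the handle's underside; the hook is 24 long below the rod.
- part: Yellow plastic kit part, an open tub, about 30 g. Base plate 40 x 30 x 4, walls above it 34 long (own x) and 24 wide (own y, to be gripped across) up to 34 high. Origin: centre of its underside; own z up when upright. Lies upright in the tray, 30 to 42 behind the tray's face, so hidden under the deck at first; it rides out with the tray.
- mat: Green cutting mat with a white grid, fixed, 260 x 260 x 3. Origin: centre of its underside on the bench; its top is 3 above the bench.
- bottle: Square clear bottle 50 x 50 x 76 with a white cap, standing. Origin: centre of its underside. Leave alone.
- knife: Hobby knife with orange handle, about 170 long, 11 high, lying. Origin: underside near its middle. Leave alone.
Not all that is in view belongs to the job. What is meant by the rod is not red, and is the larger of those in its own colour.

How it is judged (in metres and radians):
On the way, in this order (a step that is already met when the one before it is completed fails the run):
1. the sash's lower edge is within 10 mm of the height mark (z of sash_edge in the frame of height_mark between -0.01 and 0.01 m), for 0.3 s.
2. the hook is in the eye and has drawn the tray out by more than 60 mm (distance between hook_tip and eye below 0.03 m and height (world z) of hook_tip below 0.061 m and value of joint tray above 0.06 m), for 0.1 s.
3. the tray is drawn all the way out (185 mm or more) (value of joint tray above 0.185 m), for 0.2 s.
4. the rod lies flat and released on the mat (x of rod in the frame of mat between -0.13 and 0.13 m and y of rod in the frame of mat between -0.13 and 0.13 m and height (world z) of rod below 0.008 m and angle between rod's own z axis and vertical below 0.1 rad and contact force between the fingers and rod below 0.1 N and linear speed of rod below 0.02 m/s), for 0.2 s.
At the end, for the whole second after the job is handed in: The part stands upright (within 0.12 rad) and the rod lies flat (within 0.1 rad) and at rest, both with their origins on the cutting mat and directly on it; the sash's lower edge is within 10 mm of the height mark's height; the tray is at least 170 mm out (all of step 1 and value of joint tray above 0.17 m and x of rod in the frame of mat between -0.13 and 0.13 m and y of rod in the frame of mat between -0.13 and 0.13 m and height (world z) of each of rod, part below 0.008 m and angle between rod's own z axis and vertical below 0.1 rad and x of part in the frame of mat between -0.13 and 0.13 m and y of part in the frame of mat between -0.13 and 0.13 m and height (world z) of part above 0.0005 m and angle between part's own z axis and vertical below 0.12 rad and linear speed of each of part, rod below 0.02 m/s); the robot touches nothing.
It fails at once if the height mark is shifted by more than 4 mm (distance of height_mark from where it was at the start of the episode above 0.004 m).
It fails at once if the bottle or knife is moved more than 25 mm (distance of any of bottle, knife from where it was at the start of the episode above 0.025 m).
It also fails if it takes over 72 s, if anything falls off the work surface, if the arm or the gripper's body presses on something with over 40 N, if the wrist force passes 120 N, or if a joint passes its speed limit or range.

## Robot

A 7-joint arm with a two-finger parallel gripper is mounted at the origin on the work surface. World frame = base frame: x ahead of the robot, y to its left, z up, the work surface at z = 0. Lengths are in mm, angles in rad, forces in N, time in s.
With the tool pointing down it reaches from about 400 to 875 mm from the base axis. Payload 4.4 kg.
Tool frame: the origin (TCP) lies on the centre line of the jaws, within the pads' length; the fingertips stand 8 mm ahead of it and the grasp point (between the pads) lies 11 mm behind it; x points along the fingers, z is the direction in which the jaws open and shut, and the axes are right-handed (so a half turn about x gives the same grasp; the last joint's range is limited). The gripper opens to 85 mm and grips with 20 to 120 N. Pads are 22 mm wide; open, the fingers measure 114 mm over their backs; the gripper's body (76 mm by 85 mm) begins 54 mm behind the grasp point. The pads swing forward as they close: fully open they stand 13 mm farther back than shut.
Start: joints at [1.162, 0.628, 0.038, 1.517, -0.027, 0.996, -0.02], TCP at [218.509, -612.186, 239.313] pointing down, gripper open.
Joint ranges: [-3.06, 3.06], [-0.37, 2.12], [-1.25, 1.32], [0.18, 2.47], [-1.1, 4.24], [0.23, 1.98], [-2.94, 2.94]. Speed limits (rad/s): [2.57, 2.57, 3.14, 3.14, 3.14, 3.14, 3.14].

## Interface

Orientations are given as [roll, pitch, yaw] about the fixed x, y, z axes, in that order (R = Rz(yaw) Ry(pitch) Rx(roll)).
In Python, from cell import ctrl, get_image, camera_params gives the robot as it stands. The module is installed in compiled form; this text tells all that it offers.
- The arm moves only by the shell command python3 -m handwheel 'ROWS'. ROWS is text: rows parted by semicolons, each of 7 numbers parted by spaces: the opening, from -1 (shut) to 1 (fully open), then the shift along the tool's x, y, z in mm, then the turn, a rotation vector about the tool's x, y, z in rad. In form: grip x y z wx wy wz; .... A call has 1 to 10 rows; each row shifts and turns the pose as measured when the row begins, along the tool's axes as they then stand; what a row does not reach is not made up. A row lasts 1/10 s, in which the tool goes at most 50 mm and 8.59 degrees, less where a joint would pass 70% of its speed; a pose out of reach is approached as far as the arm can. A call with a gripper value outside its range is refused whole. The fingers move at their own pace and stop on an object; the grip force is fixed at half the most. Time passes only in rows, so rows that do not move let the fingers close. It gives the time, the measured TCP pose, the force and the opening at its end, in the units of the state.
- ctrl.read_state(): the state, without advancing time (a new reading comes with each control period).
- get_image(name): name is "scene" or "top" or "wrist"; returns the picture (420x560x3 uint8, blue, green, red); there is no depth.
- camera_params(name): a dict with "fx", "fy", "cx", "cy" (pixels), "eye" and "orientation" of the camera in the world. Camera axes: x right, y up, looking along -z (the intrinsics and any distortion apply to the point x, -y, -z); pixel columns grow to the right and rows downward; lengths in mm; the calibration is good to about 2 mm. A picture is of the moment at which its call begins: read the wrist's pose just before it. camera_params takes no time and is no camera call; for the wrist camera it gives the pose at the moment of the call.
- ctrl.finish_job(): hands the job in, once; it reports no verdict.
The state is a dict: "clock": time; "qpos": joint angles; "qd": joint speeds; "tau": joint torques, N m; "eef_pos": TCP position; "tool_rot": TCP orientation; "force": force on the tool from outside, world axes, zero at the start; "torque": the same for the moment, N m; "width": finger opening in mm.
Only numpy, scipy, OpenCV 4.12 (cv2) and the standard library are available. Lean on these libraries where they do the work, as an engineer would, in place of code of your own. Each camera call takes 0.05 s, during which the arm holds its last target.

## Working session

There is one attempt and no reset: what is moved stays moved. The work goes in short steps, Python scripts to look and compute and a shell command to move; the robot and the scene stay as the last step left them, time stands still between calls to the robot, and variables do not carry over. Pictures are saved under pics/ and viewed, and the job is handed in when it is done.

```bash
mkdir -p pics; ls; python3 - <<'E'
from cell import ctrl,get_image,camera_params
import cv2
for n in("scene","top","wrist"):
    print(n,camera_params(n)); cv2.imwrite(f"pics/a_{n}.png",get_image(n))
print(ctrl.read_state())
E
```

```text
pics
scene {'fx': 494.41659327846503, 'fy': 494.41659327846503, 'cx': 292.5530348451984, 'cy': 211.4493615981935, 'eye': array([1203.35521875, 1005.95154698,  873.64939263]), 'orientation': array([ 0.93585173, -0.00759777,  2.45448388])}
top {'fx': 458.00274815080917, 'fy': 458.00274815080917, 'cx': 277.4411029298579, 'cy': 192.14588901719853, 'eye': array([ 270.37613324,  205.18206016, 1391.0256207 ]), 'orientation': array([ 0.21213284, -0.00282935, -1.58112089])}
wrist {'fx': 342.54086787022425, 'fy': 342.54086787022425, 'cx': 277.13615428960827, 'cy': 212.3413158598593, 'eye': array([ 291.21073304, -587.04348404,  372.85371623]), 'orientation': array([-3.01188249e-01,  1.13054319e-03, -1.22805445e+00])}
{'clock': 0.15, 'qpos': array([ 1.16219757,  0.6291835 ,  0.03846474,  1.51812039, -0.02701379,
        0.99634177, -0.0199813 ]), 'qd': array([-0.00160526, -0.00110427,  0.0009135 , -0.00351542,  0.00071169,
       -0.00107359, -0.00089085]), 'tau': array([ 1.66904047e-03, -5.63803804e+01,  1.22764695e+00, -1.93652415e+01,
        1.10779921e-02,  7.31317428e-03, -7.41230991e-06]), 'eef_pos': array([ 218.34736655, -611.72698933,  238.57407624]), 'tool_rot': array([-3.13603785,  1.56926156,  1.91914826]), 'force': array([0.17888155, 0.72555788, 0.34258389]), 'torque': array([-0.04245069, -0.01801773, -0.04371972]), 'width': 85.20830923459346}
```

View pics/a_scene.png

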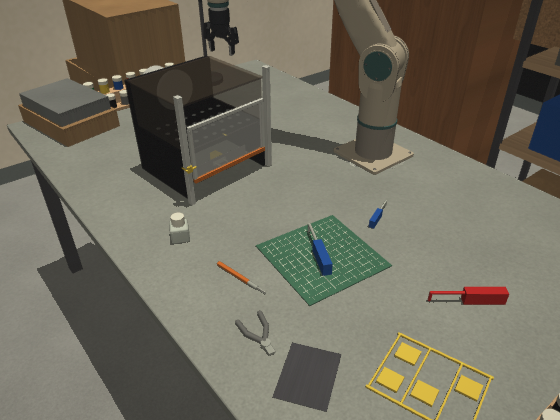

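View pics/a_top.png

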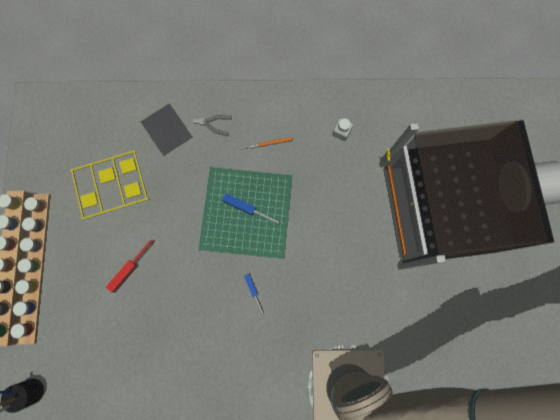

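View pics/a_wrist.png

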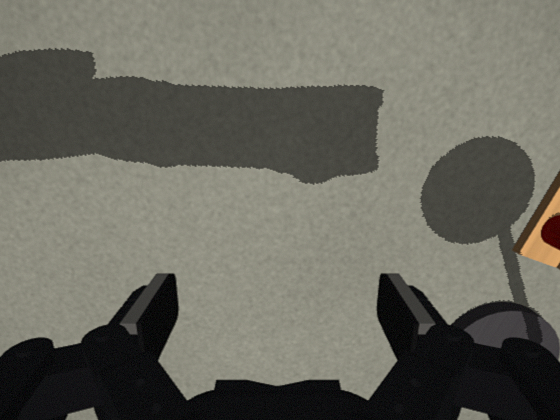

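Candidates for the rod: the blue one on the mat (top 240,205; scene 320,253), a smaller blue one (top 253,290; scene 378,215) and a red one (top 122,276; scene 485,296). By the description it's the larger blue, on the mat. The bottle is at top (344,127), the knife at (270,143), and the booth on the right with its front towards image left. I'll check with close crops.

```bash
cat > h.py <<'E'
import numpy as np, cv2
from scipy.spatial.transform import Rotation as R
from scipy.optimize import least_squares
from cell import ctrl,get_image,camera_params
def cam(n): 
    p=camera_params(n); p['R']=R.from_euler('xyz',p['orientation']).as_matrix(); return p
def proj(p,X):
    c=(np.atleast_2d(X)-p['eye'])@p['R']
    return np.c_[p['cx']+p['fx']*c[:,0]/-c[:,2], p['cy']-p['fy']*c[:,1]/-c[:,2]]
def ray(p,uv):
    d=np.array([(uv[0]-p['cx'])/p['fx'],-(uv[1]-p['cy'])/p['fy'],-1]); d=p['R']@d; return d/np.linalg.norm(d)
def onz(p,uv,z):
    d=ray(p,uv); return p['eye']+d*(z-p['eye'][2])/d[2]
def tri(obs):
    A=np.zeros((3,3));b=np.zeros(3)
    for p,uv in obs:
        d=ray(p,uv);M=np.eye(3)-np.outer(d,d);A+=M;b+=M@p['eye']
    X=np.linalg.solve(A,b); return X,[np.round(proj(p,X)[0]-uv,1) for p,uv in obs]
E
python3 - <<'E'
import cv2
t=cv2.imread('pics/a_top.png');s=cv2.imread('pics/a_scene.png')
def cr(im,x,y,w,h,k,n):cv2.imwrite('pics/'+n,cv2.resize(im[y:y+h,x:x+w],None,fx=k,fy=k,interpolation=cv2.INTER_CUBIC))
cr(t,190,155,120,110,5,'b1.png');cr(t,370,110,190,150,4,'b2.png');cr(s,240,200,160,110,5,'b3.png');cr(s,120,50,160,170,3.5,'b4.png')
E
```

```text
(no output)
```

View pics/b1.png

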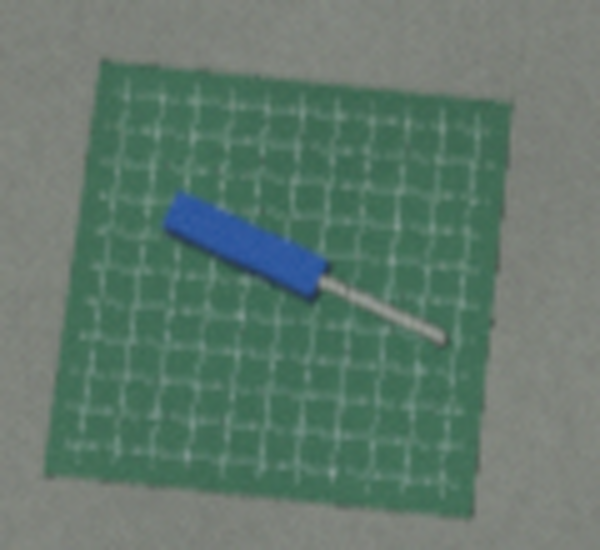

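View pics/b2.png

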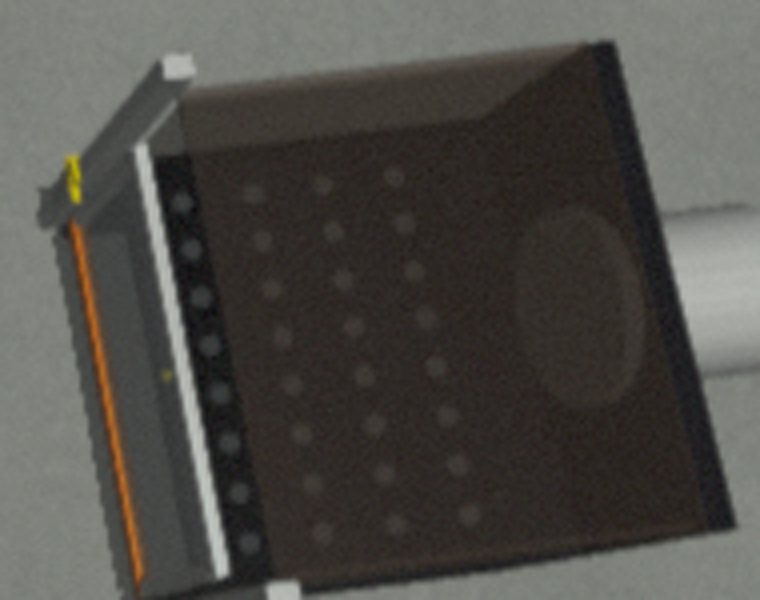

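View pics/b3.png

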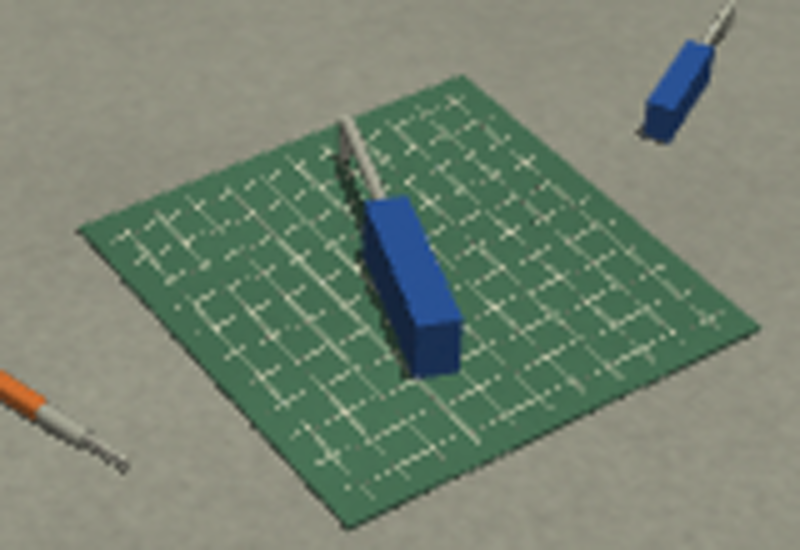

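View pics/b4.png

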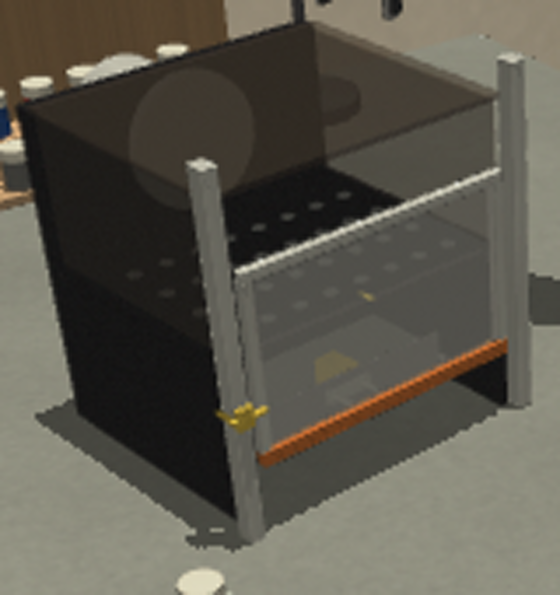

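```bash
python3 - <<'E'
from h import *
np.set_printoptions(precision=1,suppress=True)
t=cam('top');s=cam('scene')
T=lambda x,y:np.array([190+x/5,155+y/5]);S=lambda x,y:np.array([240+x/5,200+y/5])
T2=lambda x,y:np.array([370+x/4,110+y/4]);S2=lambda x,y:np.array([120+x/3.5,50+y/3.5])
P={'matTL':(T(103,62),S(347,528)),'matTR':(T(511,102),S(80,232)),'matBR':(T(472,516),S(462,77)),'matBL':(T(47,475),S(758,328)),
'hTL':(T(180,193),S(414,325)),'hBL':(T(165,228),S(462,318)),'hTR':(T(328,265),S(366,205)),'hBR':(T(316,297),S(408,197)),'hookbend':(T(445,340),S(345,120)),
'postL':(T2(178,67),S2(203,163)),'postR':(T2(283,590),S2(510,60)),'mark':(T2(73,178),S2(242,414)),'tick':(T2(167,376),S2(366,296)),
'railL':(T2(72,225),S2(262,458)),'railR':(T2(140,583),S2(507,345))}
for k,(a,b) in P.items():
    X,e=tri([(t,a),(s,b)]);print(k,X,*e)
E
```

```text
matTL [652.1 407.6  -2. ] [ 0. -0.] [0. 0.]
matTR [623.4 151.7  -2.8] [-0.1  0.1] [-0.2 -0. ]
matBR [365.7 179.9  -1.7] [-0.2  0.2] [-0.3 -0. ]
matBL [393.5 436.4  -2.5] [-0.  0.] [-0. -0.]
hTL [560.1 353.   35.7] [ 0.3 -0.3] [0.5 0.1]
hBL [538.  362.7  34.9] [ 0. -0.] [0.1 0. ]
hTR [515.  264.3  32.5] [ 0.1 -0.1] [0.2 0. ]
hBR [494.5 272.5  33. ] [-0.2  0.2] [-0.4 -0.1]
hookbend [469.6 194.5  25.3] [ 0. -0.] [0. 0.]
postL [ 654.5 -133.1  342.4] [-0.1  0.1] [-0.1 -0. ]
postR [ 339.7 -169.8  340.1] [-0.4  0.4] [-0.4 -0.1]
mark [ 652.7 -123.1  124.9] [ 0.5 -0.6] [0.8 0.3]
tick [ 499.2 -168.   165.2] [ 0.5 -0.5] [0.6 0.2]
railL [ 633.6 -135.2   67.9] [ 0.6 -0.7] [0.9 0.3]
railR [ 361.4 -161.1   73.7] [-1.   1.1] [-1.3 -0.3]
```

The larger blue rod on the mat is confirmed (handle about 100 x 24). Its hook bend is at top (279,223) and it's clearly bigger than the other blue one. The scene and top cameras together read about 4 mm low in z against the known heights. I'll write a move calculator and go over with the wrist camera.

```bash
cat >> h.py <<'E'
np.set_printoptions(precision=3,suppress=True)
def pose():
    s=ctrl.read_state(); return np.array(s['eef_pos']),R.from_euler('xyz',s['tool_rot']),s
def goto(xyz,jaw=None):
    p,r,s=pose(); M=r.as_matrix()
    if jaw is not None:
        best=None
        for sg in(1,-1):
            z=sg*np.array([np.cos(jaw),np.sin(jaw),0]);x=np.array([0,0,-1.]);T=np.c_[x,np.cross(z,x),z]
            rv=R.from_matrix(M.T@T).as_rotvec()
            if best is None or np.linalg.norm(rv)<np.linalg.norm(best[0]): best=(rv,T)
        print('turn(other sign: subtract pi)',best[0]); print('shift in tool axes AFTER turn',best[1].T@(np.array(xyz)-p))
    print('shift in tool axes now',M.T@(np.array(xyz)-p),'q',s['qpos'],'t',s['clock'],'pos',p)
# booth
by=np.array([314.8,36.7,0])/np.hypot(314.8,36.7); bx=np.array([by[1],-by[0],0]); bo=np.array([514.3,-297.1,0])
def B(x,y,z): return bo+bx*x+by*y+np.array([0,0,z])
def inB(p): d=np.array(p)-bo; return np.array([d@bx,d@by,d[2]])
E
python3 - <<'E'
from h import *
p,r,s=pose();print(r.as_matrix())
rod=np.array([-.443,-.897]);jaw=np.arctan2(rod[0],-rod[1])
goto([527-.443*-10,313+.897*10,200],jaw)
t=cam('top');print('bottle',onz(t,(344,127),76),'knife',onz(t,(270,143),6), B(-287,0,58))
E
```

```text
[[-0.001  0.942  0.336]
 [ 0.001  0.336 -0.942]
 [-1.    -0.    -0.002]]
turn(other sign: subtract pi) [-0.769 -0.001 -0.001]
shift in tool axes AFTER turn [  38.574  975.803 -132.736]
shift in tool axes now [  39.757  608.704 -774.078] q [ 1.162  0.629  0.038  1.518 -0.027  0.996 -0.02 ] t 0.15 pos [ 218.347 -611.727  238.574]
bottle [753.572  -5.293  76.   ] knife [728.025 220.101   6.   ] [481.066 -12.031  58.   ]
```

```bash
python3 -m handwheel '1 -45 0 0 -0.14 0 0;1 -45 0 0 -0.14 0 0;1 -45 0 0 -0.14 0 0;1 -45 0 0 -0.14 0 0;1 -45 0 0 -0.14 0 0;1 -20 15 0 -0.07 0 0;1 0 30 -4 0 0 0;1 0 48 -6 0 0 0'; python3 - <<'E'
from h import *
rod=np.array([-.443,-.897]);jaw=np.arctan2(rod[0],-rod[1])
goto([531.4,322,300],jaw)
E
```

```text
clock: 0.95
eef_pos: [245.7, -525.9, 487.4]
tool_rot: [2.635, 1.559, 2.2]
force: [1.7, -0.1, 1.1]
width: 85.0
turn(other sign: subtract pi) [ 0.024 -0.01  -0.005]
shift in tool axes AFTER turn [ 187.422  886.712 -119.317]
shift in tool axes now [193.329 888.224 -96.448] q [ 1.193  0.375 -0.175  1.27   0.065  1.514  0.591] t 0.95 pos [ 245.737 -525.874  487.422]
```

```bash
python3 -m handwheel '1 0 49 -6 0 0 0;1 0 49 -6 0 0 0;1 0 49 -6 0 0 0;1 0 49 -6 0 0 0;1 0 49 -6 0 0 0;1 0 49 -6 0 0 0;1 0 49 -6 0 0 0;1 0 49 -6 0 0 0;1 0 49 -6 0 0 0;1 0 49 -6 0 0 0'; python3 - <<'E'
from h import *
rod=np.array([-.443,-.897]);jaw=np.arctan2(rod[0],-rod[1])
goto([531.4,322,300],jaw)
E
```

```text
clock: 1.95
eef_pos: [396.1, -47.7, 489.7]
tool_rot: [2.744, 1.562, 2.303]
force: [1.3, -0.3, -1.0]
width: 85.2
turn(other sign: subtract pi) [ 0.018 -0.008 -0.003]
shift in tool axes AFTER turn [189.738 391.442 -42.376]
shift in tool axes now [191.358 391.502 -33.636] q [ 0.581  0.059 -0.562  1.684  0.025  1.413 -0.424] t 1.95 pos [396.06  -47.737 489.738]
```

```bash
python3 -m handwheel '1 22 44 -4 0 0 0;1 22 44 -4 0 0 0;1 22 44 -4 0 0 0;1 22 44 -4 0 0 0;1 22 44 -4 0 0 0;1 22 44 -4 0 0 0;1 22 40 -4 0 0 0;1 20 10 0 0 0 0;1 0 0 0 0 0 0;1 0 0 0 0 0 0'; python3 - <<'E'
from h import *
p=cam('wrist');cv2.imwrite('pics/c1.png',get_image('wrist'))
import pickle;pickle.dump(p,open('c1.pkl','wb'))
rod=np.array([-.443,-.897]);jaw=np.arctan2(rod[0],-rod[1])
goto([531.4,322,150],jaw)
E
```

```text
clock: 2.95
eef_pos: [504.3, 261.8, 312.6]
tool_rot: [2.625, 1.565, 2.192]
force: [-0.2, 0.2, 0.4]
width: 85.4
turn(other sign: subtract pi) [ 0.024 -0.005 -0.003]
shift in tool axes AFTER turn [162.669  66.462  -2.706]
shift in tool axes now [162.845  66.084  -0.327] q [-0.082  0.505 -0.687  1.64   0.342  1.121 -1.293] t 3.0 pos [504.396 261.211 312.669]
```

View pics/c1.png

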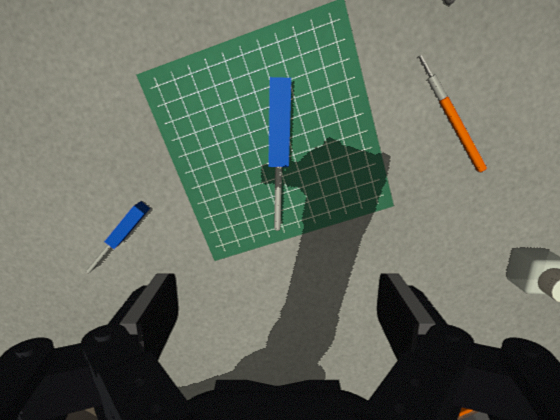

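The wrist view shows the handle running from (281,77) to (280,165) and the hook bend at (278,229). The rod is centred between the jaws. I'll refine its position.

```bash
python3 - <<'E'
from h import *
import pickle
im=cv2.imread('pics/c1.png');cv2.imwrite('pics/c1b.png',cv2.resize(im[60:250,230:330],None,fx=3,fy=3,interpolation=2))
p=pickle.load(open('c1.pkl','rb'));t=cam('top')
b,g,r=[im[...,i].astype(int) for i in range(3)]
m=((b>140)&(b>2*r)&(b>g+50)).astype(np.uint8);m[:, :230]=0;m[:,330:]=0;m[250:]=0
print(cv2.minAreaRect(cv2.findNonZero(m)),cv2.boundingRect(m))
for uv in [(281,78),(280,165),(277.5,230),(280.5,121)]: print(onz(p,uv,39))
print(onz(p,(278,229),35))
for k,a in {'matTL':(137,73),'matTR':(346,0),'matBR':(393,206),'matBL':(215,260)}.items(): print(k,onz(p,a,3))
E
```

```text
((279.0943298339844, 121.72736358642578), (20.768508911132812, 89.02218627929688), 1.4320961236953735) (269, 77, 22, 90)
[553.144 356.127  39.   ]
[511.548 268.352  39.   ]
[474.138 194.595  39.   ]
[533.33  314.333  39.   ]
[474.662 194.241  35.   ]
matTL [399.014 436.741   3.   ]
matTR [656.18 402.73   3.  ]
matBR [624.207 148.798   3.   ]
matBL [368.965 178.757   3.   ]
```

View pics/c1b.png

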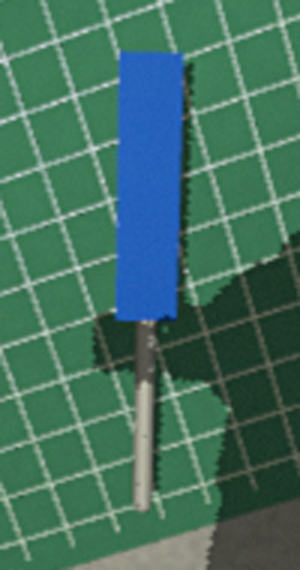

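```bash
python3 - <<'E'
from h import *
t=cam('top');s=cam('scene')
T=lambda x,y:np.array([190+x/5,155+y/5])
print(onz(t,T(172.5,210.5),39),onz(t,T(322,281),39),onz(t,T(445,340),35))
rod=np.array([-.436,-.90]);jaw=np.arctan2(rod[0],-rod[1])
goto([538,325,120],jaw)
E
```

```text
[547.8   357.943  39.   ] [503.859 267.899  39.   ] [468.111 194.649  35.   ]
turn(other sign: subtract pi) [ 0.017 -0.005 -0.003]
shift in tool axes AFTER turn [192.669  72.058   2.431]
shift in tool axes now [192.837  71.504   4.537] q [-0.082  0.505 -0.687  1.64   0.342  1.121 -1.293] t 3.0 pos [504.396 261.211 312.669]
```

```bash
python3 -m handwheel '1 35 15 0 0.017 -0.005 -0.003;1 40 15 0 0 0 0;1 40 15 0 0 0 0;1 35 15 0 0 0 0;1 30 9 0 0 0 0;1 10 0 0 0 0 0;1 0 0 0 0 0 0'; python3 - <<'E'
from h import *
p=cam('wrist');cv2.imwrite('pics/c2.png',get_image('wrist'))
import pickle;pickle.dump(p,open('c2.pkl','wb'))
rod=np.array([-.436,-.90]);jaw=np.arctan2(rod[0],-rod[1])
goto([538,325,15],jaw)
E
```

```text
clock: 3.7
eef_pos: [547.1, 316.2, 130.0]
tool_rot: [0.51, 1.549, 0.04]
force: [0.2, -0.9, 0.9]
width: 85.5
turn(other sign: subtract pi) [-0.019  0.02  -0.012]
shift in tool axes AFTER turn [115.856   3.608 -12.248]
shift in tool axes now [115.622   2.016 -14.595] q [-0.253  0.776 -0.543  1.677  0.536  0.821 -1.507] t 3.75 pos [547.449 316.413 130.856]
```

View pics/c2.png

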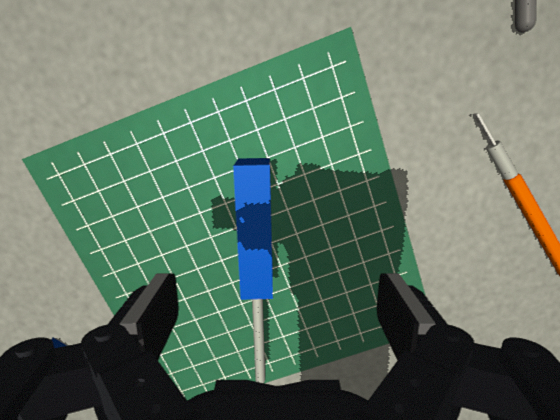

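```bash
python3 - <<'E'
from h import *
import pickle
p=pickle.load(open('c2.pkl','rb'));p1=pickle.load(open('c1.pkl','rb'));t=cam('top');s=cam('scene')
T=lambda x,y:np.array([190+x/5,155+y/5]);S=lambda x,y:np.array([240+x/5,200+y/5])
a=onz(p,(253,165),39);b=onz(p,(256,298.5),39);print(a,b,(a+b)/2,np.linalg.norm(a-b))
print(tri([(p,(253,165)),(p1,(281,77.5))]),tri([(p,(256,298.5)),(p1,(280,165.5))]))
print(tri([(p,(253,165)),(p1,(281,77.5)),(t,T(172.5,210.5)),(s,S(438,321))]))
c=(a+b)/2;d=(b-a)/np.linalg.norm(b-a);print(d)
g=c-15*d;g[2]=15
goto(g,np.arctan2(d[0],-d[1]))
E
```

```text
[553.724 357.089  39.   ] [508.797 268.194  39.   ] [531.261 312.641  39.   ] 99.60288200181196
(array([553.442, 356.783,  36.437]), [array([0., 0.]), array([-0., -0.])]) (array([510.539, 268.854,  41.616]), [array([1.5, 0.2]), array([-0.9, -0.2])])
(array([551.396, 357.429,  35.898]), [array([-3.1,  0.4]), array([-1.9,  0.3]), array([ 0.3, -1. ]), array([-0.5,  0.3])])
[-0.451 -0.892 -0.   ]
turn(other sign: subtract pi) [-0.002  0.02  -0.012]
shift in tool axes AFTER turn [115.856   4.331 -12.747]
shift in tool axes now [115.624   2.945 -15.037] q [-0.253  0.776 -0.543  1.677  0.536  0.821 -1.507] t 3.75 pos [547.449 316.413 130.856]
```

The two wrist views put the handle top at z 36 to 42 (39 expected) and the rod centre at (531,312.6). Descending.

```bash
python3 -m handwheel '1 20 1 -5 0 0.02 -0.012;1 30 1 -5 0 0 0;1 30 1 -4 0 0 0;1 20 0 0 0 0 0;1 8 0 0 0 0 0;1 0 0 0 0 0 0'; python3 - <<'E'
from h import *
d=np.array([-.451,-.892]);goto([538,326,15],np.arctan2(d[0],-d[1]));print(ctrl.read_state()['force'])
E
```

```text
clock: 4.35
eef_pos: [547.5, 325.4, 36.0]
tool_rot: [0.922, 1.548, 0.443]
force: [-0.2, -0.7, -0.2]
width: 85.7
turn(other sign: subtract pi) [-0.011  0.014 -0.018]
shift in tool axes AFTER turn [21.011 -3.766 -8.688]
shift in tool axes now [20.815 -4.248 -8.935] q [-0.309  0.904 -0.461  1.708  0.618  0.656 -1.592] t 4.35 pos [547.453 325.441  36.011]
[-0.172 -0.669 -0.228]
```

```bash
python3 -m handwheel '1 10 -4 -9 -0.01 0.014 -0.018;1 10 -1 -3 0 0 0;1 5 0 0 0 0 0;1 0 0 0 0 0 0'; python3 - <<'E'
from h import *
d=np.array([-.451,-.892]);goto([538,326,15],np.arctan2(d[0],-d[1]));print(ctrl.read_state()['force'])
E
```

```text
clock: 4.75
eef_pos: [536.5, 327.8, 13.8]
tool_rot: [1.115, 1.565, 0.645]
force: [-0.1, -0.6, 0.6]
width: 85.5
turn(other sign: subtract pi) [-0.002  0.002 -0.005]
shift in tool axes AFTER turn [-1.163 -0.916  2.184]
shift in tool axes now [-1.163 -0.906  2.188] q [-0.327  0.934 -0.448  1.718  0.63   0.632 -1.606] t 4.75 pos [536.464 327.803  13.837]
[-0.087 -0.616  0.593]
```

```bash
python3 -m handwheel '1 -4 -1 2 0 0 -0.005;-1 0 0 0 0 0 0;-1 0 0 0 0 0 0;-1 0 0 0 0 0 0;-1 0 0 0 0 0 0;-1 0 0 0 0 0 0;-1 0 0 0 0 0 0;-1 0 0 0 0 0 0'; python3 - <<'E'
from h import *
d=np.array([-.451,-.892]);goto([538,326,80],np.arctan2(d[0],-d[1]))
E
```

```text
clock: 5.55
eef_pos: [538.8, 326.5, 19.4]
tool_rot: [0.446, 1.567, -0.024]
force: [0.4, 0.0, -0.1]
width: 23.0
turn(other sign: subtract pi) [-0.002  0.004 -0.002]
shift in tool axes AFTER turn [-60.636  -0.858  -0.504]
shift in tool axes now [-60.639  -0.757  -0.289] q [-0.322  0.928 -0.454  1.711  0.625  0.648 -1.597] t 5.55 pos [538.837 326.538  19.364]
```

```bash
python3 -m handwheel '-1 -30 0 0 0 0 0;-1 -30 0 0 0 0 0;-1 -20 0 0 -0.08 0 0;-1 0 0 0 -0.14 0 0;-1 0 0 0 -0.14 0 0;-1 0 0 0 -0.14 0 0;-1 0 0 0 -0.10 0 0;-1 0 0 0 0 0 0'; python3 - <<'E'
from h import *
print(np.arctan2(bx[1],bx[0])); goto(B(-400,35,60),np.arctan2(by[1],by[0]))
cv2.imwrite('pics/d1.png',get_image('scene'))
E
```

```text
clock: 6.35
eef_pos: [536.9, 324.5, 100.0]
tool_rot: [-1.71, 1.566, -1.557]
force: [0.1, -0.5, -0.8]
width: 23.0
-1.4547382730856346
turn(other sign: subtract pi) [ 0.038 -0.001  0.005]
shift in tool axes AFTER turn [  40.037 -214.771  -59.389]
shift in tool axes now [  41.058 -212.204  -67.382] q [-0.193  0.861 -0.688  1.684  0.695  0.86  -1.031] t 6.35 pos [536.865 324.465 100.037]
```

View pics/d1.png

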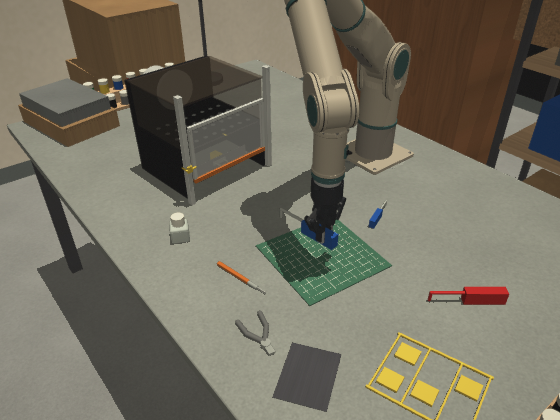

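The rod is held level and lifted. Next I move it in front of the booth.

```bash
python3 -m handwheel '-1 5 -20 -7 0.02 0 0;-1 8 -43 -13 0.018 0 0;-1 8 -45 -13 0 0 0.003;-1 8 -45 -13 0 0 0.003;-1 8 -40 -13 0 0 0;-1 4 -15 -4 0 0 0;-1 0 0 0 0 0 0'; python3 - <<'E'
from h import *
j=np.arctan2(by[1],by[0])
goto(B(-400,35,60),j);goto(B(-251,35,31),j)
E
```

```text
clock: 7.1
eef_pos: [495.4, 105.9, 56.5]
tool_rot: [1.784, 1.566, 1.879]
force: [1.1, 0.7, -0.5]
width: 22.8
turn(other sign: subtract pi) [-0.021 -0.001 -0.004]
shift in tool axes AFTER turn [-3.481 -2.497  7.138]
shift in tool axes now [-3.498 -2.331  7.186] q [ 0.126  0.795 -0.597  2.044  0.841  0.562 -0.981] t 7.1 pos [495.366 105.916  56.519]
turn(other sign: subtract pi) [-0.021 -0.001 -0.004]
shift in tool axes AFTER turn [  25.519 -151.497    7.138]
shift in tool axes now [  24.86  -151.421   10.352] q [ 0.126  0.795 -0.597  2.044  0.841  0.562 -0.981] t 7.1 pos [495.366 105.916  56.519]
```

```bash
python3 -m handwheel '-1 10 -10 2 -0.02 0 -0.004;-1 10 -25 2 0 0 0;-1 5 -35 2 0 0 0;-1 0 -30 1 0 0 0;-1 0 -15 0 0 0 0;-1 0 0 0 0 0 0'; python3 - <<'E'
from h import *
j=np.arctan2(by[1],by[0])
goto(B(-251,35,31),j)
cv2.imwrite('pics/d2.png',get_image('scene')[100:220,110:310].repeat(4,0).repeat(4,1))
cv2.imwrite('pics/d2t.png',get_image('top')[90:270,360:460].repeat(3,0).repeat(3,1))
E
```

```text
clock: 7.7
eef_pos: [523.9, 0.1, 29.1]
tool_rot: [0.691, 1.558, 0.819]
force: [-0.6, -0.1, -1.3]
width: 22.8
turn(other sign: subtract pi) [ 0.012  0.01  -0.008]
shift in tool axes AFTER turn [ -1.882 -43.064  -8.928]
shift in tool axes now [ -2.327 -42.936  -9.425] q [ 0.327  0.855 -0.58   2.013  0.91   0.54  -0.782] t 7.7 pos [523.881   0.072  29.118]
```

View pics/d2.png

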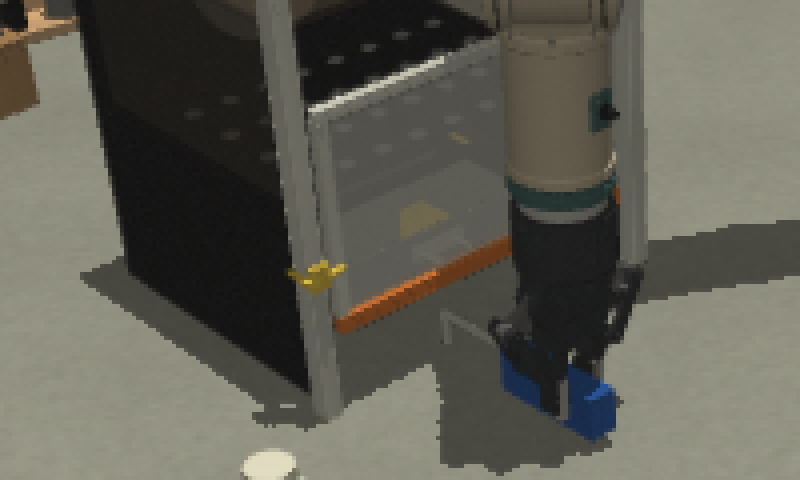

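View pics/d2t.png

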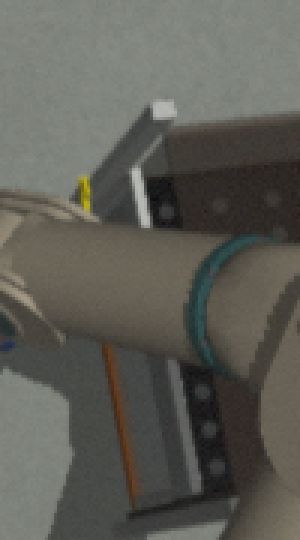

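```bash
python3 - <<'E'
from h import *
cv2.imwrite('pics/d3.png',get_image('scene'))
cv2.imwrite('pics/d3t.png',get_image('top'))
E
```

```text
(no output)
```

View pics/d3.png

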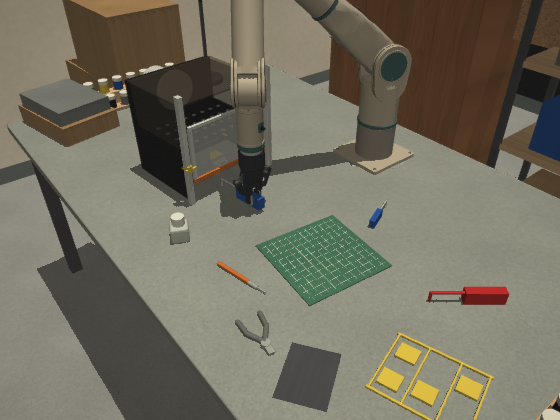

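View pics/d3t.png

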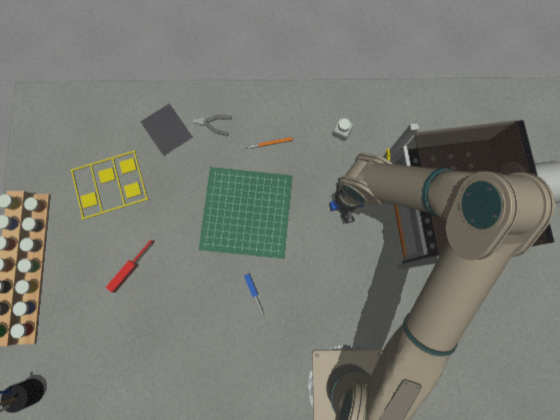

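```bash
python3 - <<'E'
from h import *
s=cam('scene');t=cam('top')
for z in range(150,900,50): print(z,onz(s,(248,85),z)[:2],'elbow',onz(t,(480,205),z)[:2],inB(onz(t,(480,205),z))[:2])
p=pose()[0]
for z in range(150,500,50): print(z,proj(s,[p[0],p[1],z]),proj(t,[p[0],p[1],z]))
E
```

```text
150 [ 196.851 -477.135] elbow [ 495.911 -359.478] [ 59.829 -25.489]
200 [ 266.395 -374.663] elbow [ 486.824 -336.729] [ 36.18 -31.88]
250 [ 335.938 -272.19 ] elbow [ 477.737 -313.979] [ 12.531 -38.271]
300 [ 405.482 -169.717] elbow [ 468.651 -291.229] [-11.117 -44.662]
350 [475.026 -67.244] elbow [ 459.564 -268.479] [-34.766 -51.053]
400 [544.569  35.228] elbow [ 450.478 -245.73 ] [-58.415 -57.445]
450 [614.113 137.701] elbow [ 441.391 -222.98 ] [-82.064 -63.836]
500 [683.656 240.174] elbow [ 432.304 -200.23 ] [-105.713  -70.227]
550 [753.2   342.647] elbow [ 423.218 -177.48 ] [-129.362  -76.618]
600 [822.744 445.119] elbow [ 414.131 -154.731] [-153.011  -83.009]
650 [892.287 547.592] elbow [ 405.044 -131.981] [-176.66  -89.4 ]
700 [961.831 650.065] elbow [ 395.958 -109.231] [-200.309  -95.791]
750 [1031.375  752.538] elbow [386.871 -86.481] [-223.958 -102.182]
800 [1100.918  855.01 ] elbow [377.785 -63.732] [-247.607 -108.574]
850 [1170.462  957.483] elbow [368.698 -40.982] [-271.256 -114.965]
150 [[251.882 164.296]] [[347.959 196.624]]
200 [[251.138 148.75 ]] [[350.841 192.847]]
250 [[250.362 132.516]] [[353.964 188.754]]
300 [[249.551 115.548]] [[357.359 184.304]]
350 [[248.702  97.794]] [[361.064 179.448]]
400 [[247.813  79.199]] [[365.122 174.128]]
450 [[246.881  59.701]] [[369.589 168.274]]
```

The wrist joint sits at about z 385 and the elbow at about z 600, well clear of the booth. In the d2 crop the hook (445,315) is still in front of the rail. Next I slide the rod under it.

```bash
python3 -m handwheel '-1 0 -10 -5 0.012 0.01 -0.008;-1 -1 -18 -5 0 0 0;-1 -1 -15 0 0 0 0;-1 0 -4 0 0 0 0;-1 0 0 0 0 0 0'; python3 - <<'E'
from h import *
j=np.arctan2(by[1],by[0])
goto(B(-251,35,31),j)
cv2.imwrite('pics/d4.png',get_image('scene')[100:220,110:310].repeat(4,0).repeat(4,1))
E
```

```text
clock: 8.4
eef_pos: [518.4, -40.3, 32.3]
tool_rot: [1.736, 1.567, 1.866]
force: [-0.7, 0.0, -1.3]
width: 23.2
turn(other sign: subtract pi) [ 0.013 -0.001 -0.003]
shift in tool axes AFTER turn [ 1.272 -3.583  1.144]
shift in tool axes now [ 1.259 -3.602  1.096] q [ 0.408  0.852 -0.593  2.013  0.903  0.561 -0.701] t 8.4 pos [518.448 -40.309  32.272]
```

View pics/d4.png

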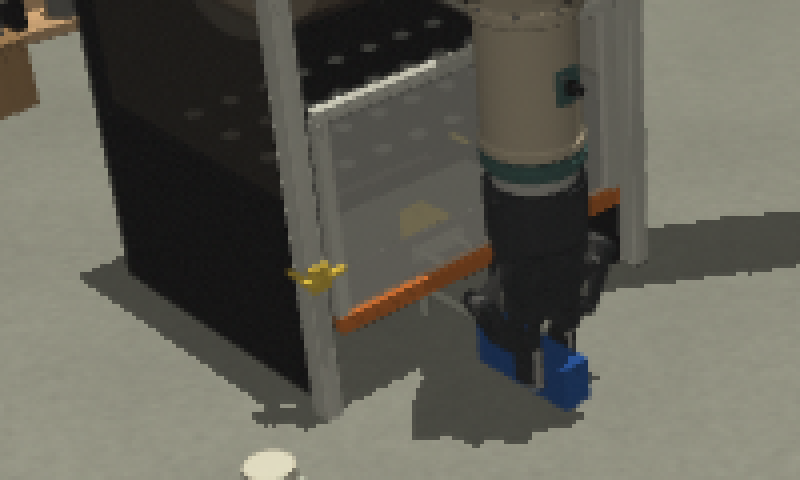

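```bash
python3 -m handwheel '-1 -8 -1 0 0 0 0;-1 -15 -1 0 0 0 0;-1 -18 0 0 0 0 0;-1 -18 0 0 0 0 0;-1 -12 0 0 0 0 0;-1 -4 0 0 0 0 0;-1 0 0 0 0 0 0'; python3 - <<'E'
from h import *
j=np.arctan2(by[1],by[0])
goto(B(-251,35,113),j);print(ctrl.read_state()['force'])
a=get_image('scene');b=get_image('top');cv2.imwrite('pics/e1.png',a);cv2.imwrite('pics/e1t.png',b)
cv2.imwrite('pics/e2.png',cv2.resize(a[100:200,160:290],None,fx=6,fy=6,interpolation=2))
E
```

```text
clock: 9.15
eef_pos: [517.4, -37.6, 111.4]
tool_rot: [2.006, 1.565, 2.144]
force: [0.4, 0.1, -1.9]
width: 23.0
turn(other sign: subtract pi) [ 0.021 -0.003 -0.005]
shift in tool axes AFTER turn [-1.568 -6.397  1.828]
shift in tool axes now [-1.607 -6.426  1.687] q [ 0.493  0.741 -0.732  1.98   0.748  0.716 -0.567] t 9.15 pos [517.443 -37.593 111.432]
[ 0.4    0.106 -1.939]
```

View pics/e2.png

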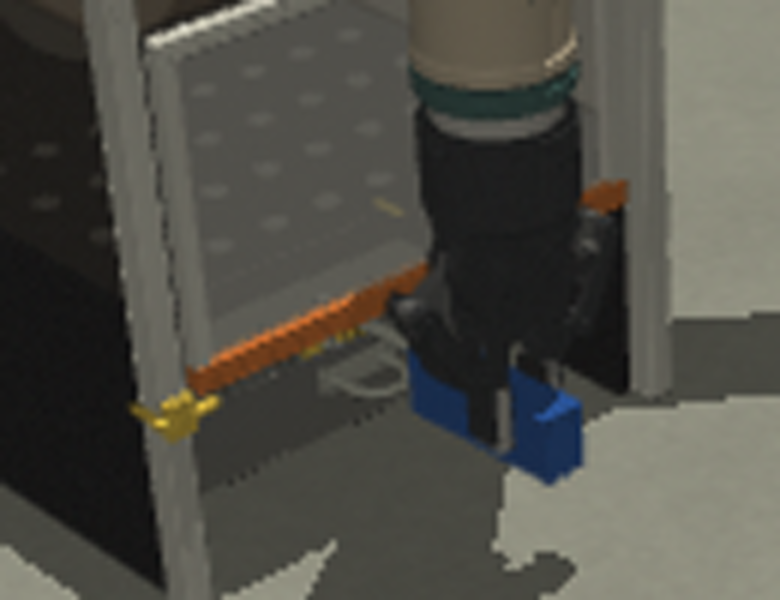

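```bash
python3 - <<'E'
from h import *
a=cv2.imread('pics/e1.png');b=cv2.imread('pics/e1t.png')
x=cv2.resize(a[150:186,170:230],None,fx=13,fy=13,interpolation=cv2.INTER_CUBIC);cv2.imwrite('pics/e3.png',x)
x=cv2.resize(b[120:180,370:430],None,fx=9,fy=9,interpolation=cv2.INTER_CUBIC);cv2.imwrite('pics/e3t.png',x)
E
```

```text
(no output)
```

View pics/e3.png

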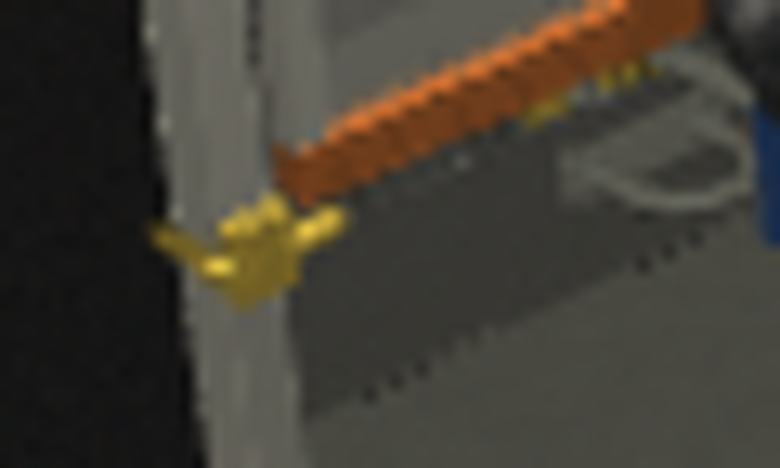

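View pics/e3t.png

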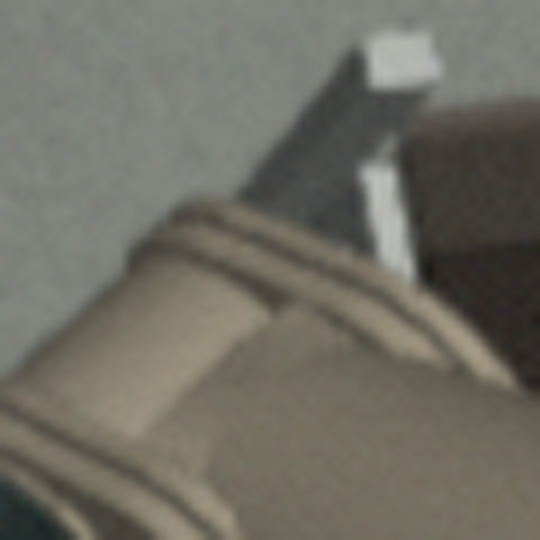

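```bash
python3 - <<'E'
from h import *
s=cam('scene');t=cam('top')
for n,X in {'postLtop':B(-146.6,156,345),'postL0':B(-146.6,156,0),'railend127':B(-144,142,127),'railend143':B(-144,142,143)}.items(): print(n,proj(s,X)[0],proj(t,X)[0])
for xf in(-150,-160):
  for z in (120,125,130,135): print(xf,z,*[proj(s,B(xf,y,z))[0] for y in(139,156,173)],proj(t,B(xf,156,z))[0])
a=cv2.imread('pics/a_scene.png');x=cv2.resize(a[150:215,160:215],None,fx=9,fy=9,interpolation=cv2.INTER_CUBIC);cv2.imwrite('pics/e4.png',x)
a=cv2.imread('pics/a_top.png');x=cv2.resize(a[115:180,375:430],None,fx=9,fy=9,interpolation=cv2.INTER_CUBIC);cv2.imwrite('pics/e5.png',x)
E
```

```text
postLtop [178.442  95.325] [414.962 127.341]
postL0 [193.072 202.188] [382.486 165.571]
railend127 [191.56  164.302] [394.269 158.309]
railend143 [190.933 159.543] [395.692 156.715]
-150 120 [193.912 166.736] [189.162 168.903] [184.346 171.101] [390.748 154.623]
-150 125 [193.722 165.263] [188.961 167.425] [184.133 169.617] [391.173 154.119]
-150 130 [193.531 163.784] [188.759 165.94 ] [183.92  168.126] [391.601 153.611]
-150 135 [193.34  162.299] [188.556 164.449] [183.706 166.629] [392.032 153.099]
-160 120 [196.004 167.994] [191.25  170.178] [186.429 172.393] [387.342 155.039]
-160 125 [195.817 166.518] [191.052 168.697] [186.22  170.906] [387.754 154.536]
-160 130 [195.63  165.036] [190.854 167.209] [186.01  169.412] [388.17  154.029]
-160 135 [195.442 163.548] [190.655 165.715] [185.8   167.912] [388.588 153.519]
```

View pics/e4.png

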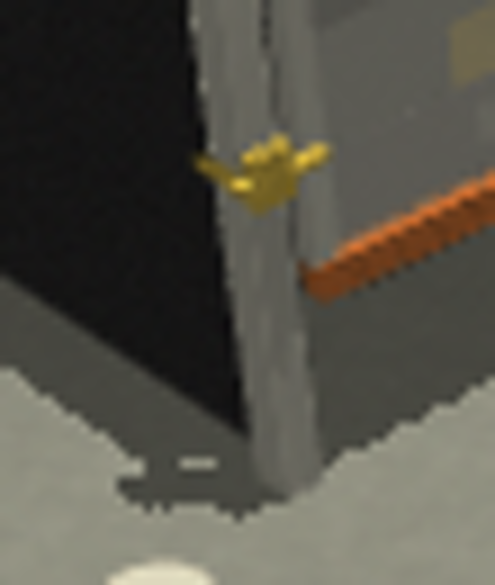

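View pics/e5.png

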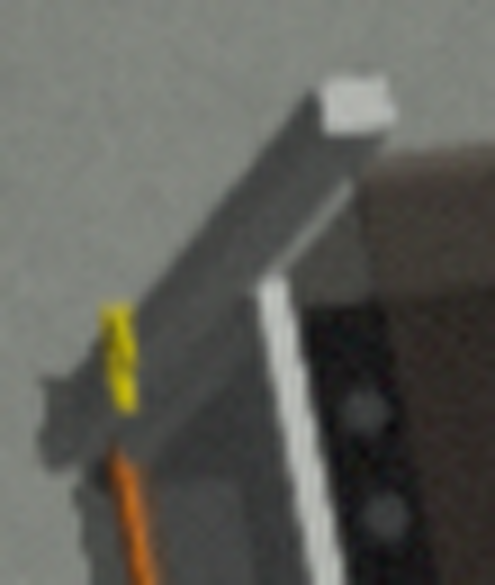

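In the scene crop the mark bar runs from (186,170.5) to (195.6,166.7), and the rail's lower left corner is at (192.7,165.4). With the same camera bias on both, the mark is about 3 to 4 mm above the rail edge, so I lift 3 mm more.

```bash
python3 -m handwheel '-1 -3 0 0 0 0 0;-1 0 0 0 0 0 0;-1 0 0 0 0 0 0;-1 0 0 0 0 0 0;-1 0 0 0 0 0 0'; python3 - <<'E'
from h import *
j=np.arctan2(by[1],by[0])
goto(B(-251,0,90),j);print(inB(pose()[0]))
E
```

```text
clock: 9.75
eef_pos: [516.2, -37.2, 112.2]
tool_rot: [2.33, 1.561, 2.468]
force: [0.2, 0.5, -0.7]
width: 22.9
turn(other sign: subtract pi) [ 0.022 -0.007 -0.007]
shift in tool axes AFTER turn [ 22.225  -6.954 -31.95 ]
shift in tool axes now [ 22.39   -6.389 -31.953] q [ 0.494  0.74  -0.735  1.979  0.743  0.721 -0.563] t 9.75 pos [516.165 -37.182 112.225]
[-257.954   31.95   112.225]
```

```bash
python3 -m handwheel '-1 -3.5 0 0 0.02 -0.007 -0.007;-1 0 0 0 0 0 0;-1 0 0 0 0 0 0;-1 0 0 0 0 0 0'; python3 - <<'E'
from h import *
j=np.arctan2(by[1],by[0])
goto(B(-251,0,90),j);print(inB(pose()[0]))
a=get_image('scene');cv2.imwrite('pics/e6.png',cv2.resize(a[140:186,170:230],None,fx=13,fy=13,interpolation=cv2.INTER_CUBIC))
E
```

```text
clock: 10.15
eef_pos: [516.2, -37.0, 116.0]
tool_rot: [-0.547, 1.569, -0.43]
force: [0.1, 0.8, -1.1]
width: 23.4
turn(other sign: subtract pi) [0.001 0.001 0.001]
shift in tool axes AFTER turn [ 25.969  -7.115 -31.963]
shift in tool axes now [ 25.938  -7.068 -31.998] q [ 0.487  0.728 -0.727  1.985  0.743  0.714 -0.589] t 10.15 pos [516.159 -37.02  115.969]
[-258.115   31.963  115.969]
```

View pics/e6.png

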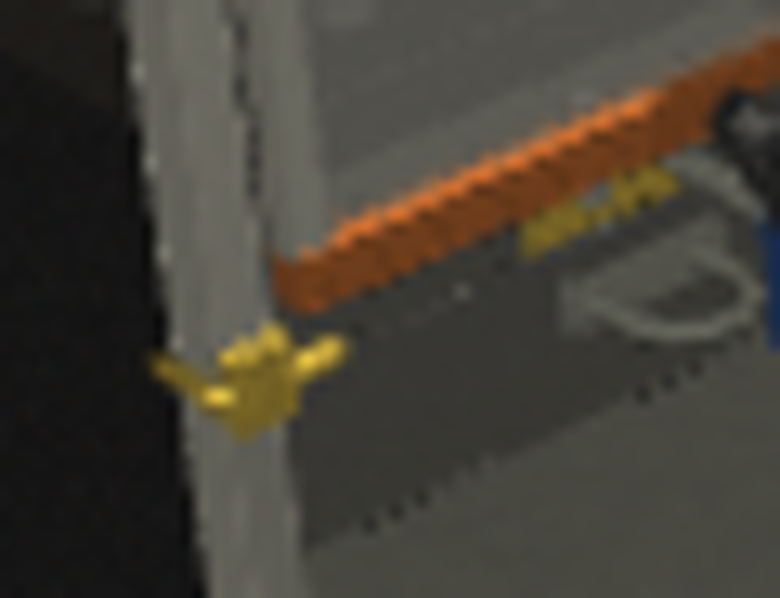

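```bash
python3 -m handwheel '-1 8 0 -2 0 0 0;-1 10 0 -8 0 0 0;-1 8 0 -10 0 0 0;-1 0 0 -9 0 0 0;-1 0 0 -3 0 0 0;-1 0 0 0 0 0 0'; python3 - <<'E'
from h import *
j=np.arctan2(by[1],by[0])
goto(B(-233,0,90),j);print(inB(pose()[0]))
a=get_image('scene');cv2.imwrite('pics/f1.png',cv2.resize(a[130:200,180:280],None,fx=8,fy=8,interpolation=cv2.INTER_CUBIC))
s=cam('scene');print(inB(onz(s,(221.5,162.3),54)),inB(onz(s,(221.5,162.3),58)))
E
```

```text
clock: 10.8
eef_pos: [482.8, -40.9, 87.7]
tool_rot: [0.045, 1.57, 0.161]
force: [-0.2, -0.1, -2.1]
width: 23.0
turn(other sign: subtract pi) [ 0.001  0.001 -0.   ]
shift in tool axes AFTER turn [ -2.31  -25.091   1.664]
shift in tool axes now [ -2.309 -25.092   1.652] q [ 0.468  0.733 -0.667  2.089  0.823  0.6   -0.672] t 10.8 pos [482.761 -40.938  87.69 ]
[-258.091   -1.664   87.69 ]
[-97.608  -1.052  54.   ] [-103.059    3.029   58.   ]
```

View pics/f1.png

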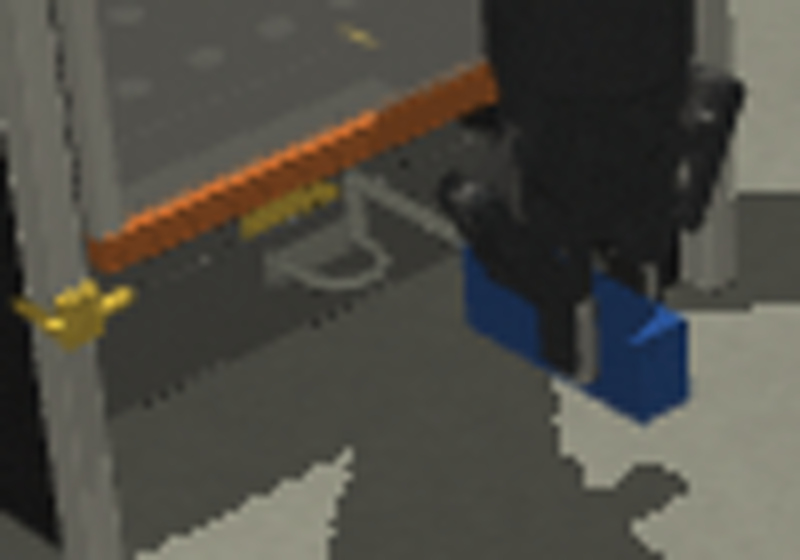

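```bash
python3 - <<'E'
from h import *
s=cam('scene')
P=lambda *b: (proj(s,B(*b))[0]-[180,130])*8
print('tip pred',P(-112.3,-1.7,71.3),'bend',P(-112.3,-1.7,99))
for st in(0,4,8): 
  print('eye',st,P(-87-st,0,58),'front outer',P(-108-st,0,58),'L outer',P(-87-st,20,58),'R',P(-87-st,-20,58),'faceplate',P(-72-st,14,58),P(-72-st,-14,58))
E
```

```text
tip pred [353.479 233.605] bend [348.251 172.646]
eye 0 [312.397 241.305] front outer [345.767 260.095] L outer [273.426 259.374] R [350.803 223.497] faceplate [261.661 240.538] [315.781 215.69 ]
eye 4 [318.715 244.863] front outer [352.178 263.706] L outer [279.737 262.984] R [357.129 227.005] faceplate [267.908 244.094] [322.039 219.176]
eye 8 [325.051 248.431] front outer [358.608 267.326] L outer [286.065 266.603] R [363.472 230.522] faceplate [274.173 247.661] [328.315 222.672]
```

```bash
python3 - <<'E'
from h import *
s=cam('scene')
P=lambda *b: (proj(s,B(*b))[0]-[180,130])*8+[3,6]
im=cv2.imread('pics/f1.png')
out=[]
for st,c in((0,(0,0,255)),(8,(0,255,0))):
  v=im.copy()
  q=[P(-72-st,-17,58),P(-72-st,17,58)]
  for a in (14,20):
    pts=[(-72-st,a),(-87-st,a)]+[(-87-st-(a+1)*np.sin(th),a*np.cos(th)) for th in np.linspace(0,np.pi,20)]+[(-72-st,-a)]
    cv2.polylines(v,[np.array([P(x,y,58) for x,y in pts]).round().astype(int)],False,c,1)
  for y0 in(-113,113): cv2.line(v,*[tuple(P(-72-st,y0,z).round().astype(int)) for z in(24,74)],c,1)
  cv2.line(v,*[tuple(P(-72-st,y,74).round().astype(int)) for y in(-113,113)],c,1)
  out.append(v[100:330,180:460])
cv2.imwrite('pics/f2.png',cv2.resize(np.hstack(out),None,fx=1.4,fy=1.4))
E
```

```text
(no output)
```

View pics/f2.png

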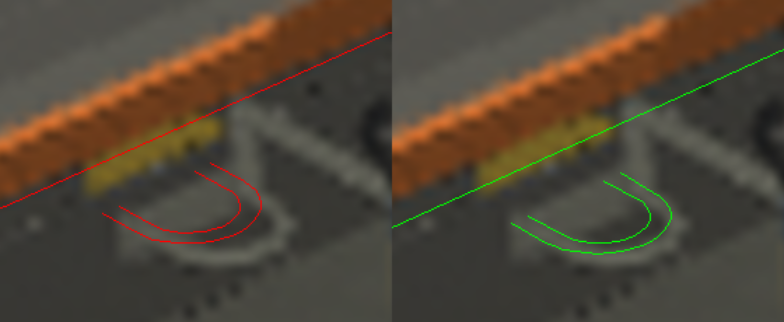

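Crop f1 shows the hook tip at (355,242) and the pull eye's opening centred near (335,262). In the same view the eye lies about 10 mm farther in and 2 mm to own +y of the tip. I advance and then lower.

```bash
python3 -m handwheel '-1 0 -8 1 0 0 0;-1 0 -6 1 0 0 0;-1 0 0 0 0 0 0'; python3 - <<'E'
from h import *
j=np.arctan2(by[1],by[0])
goto(B(-246,0.5,62),j);print(inB(pose()[0]))
a=get_image('scene');cv2.imwrite('pics/f3.png',cv2.resize(a[130:200,180:280],None,fx=8,fy=8,interpolation=cv2.INTER_CUBIC))
E
```

```text
clock: 11.15
eef_pos: [489.0, -55.9, 88.6]
tool_rot: [-0.101, 1.566, 0.015]
force: [-0.0, 0.6, -1.7]
width: 23.0
turn(other sign: subtract pi) [0.    0.004 0.   ]
shift in tool axes AFTER turn [26.563  3.443 -2.285]
shift in tool axes now [26.551  3.455 -2.401] q [ 0.5    0.739 -0.673  2.071  0.82   0.611 -0.635] t 11.15 pos [488.979 -55.852  88.563]
[-242.557    2.785   88.563]
```

View pics/f3.png

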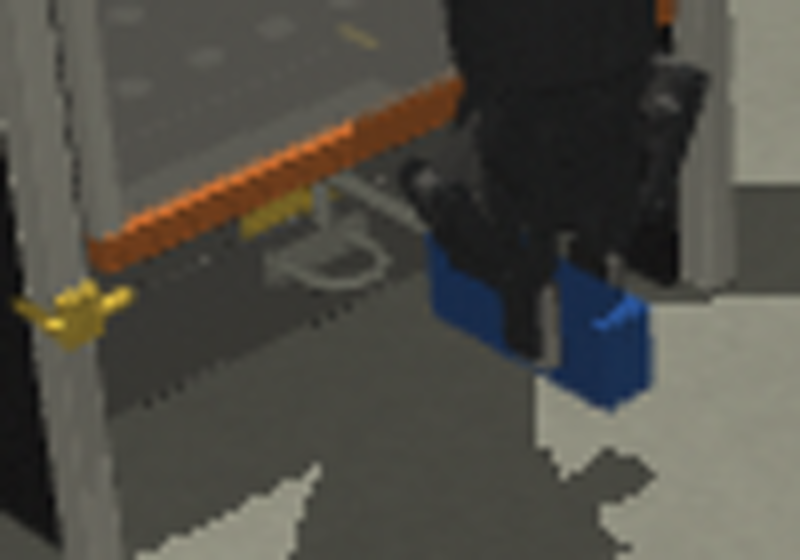

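```bash
python3 -m handwheel '-1 4 4.5 -2.5 0 0.004 0;-1 6 0 0 0 0 0;-1 0 0 0 0 0 0'; python3 - <<'E'
from h import *
j=np.arctan2(by[1],by[0])
goto(B(-246,0.5,62),j);print(inB(pose()[0]))
a=get_image('scene');cv2.imwrite('pics/f4.png',cv2.resize(a[140:180,195:255],None,fx=13,fy=13,interpolation=cv2.INTER_CUBIC))
E
```

```text
clock: 11.5
eef_pos: [485.8, -50.7, 77.8]
tool_rot: [0.711, 1.57, 0.827]
force: [0.1, 0.2, -1.4]
width: 23.1
turn(other sign: subtract pi) [-0.     0.001 -0.001]
shift in tool axes AFTER turn [15.834 -2.044  0.242]
shift in tool axes now [15.833 -2.052  0.232] q [ 0.476  0.753 -0.651  2.083  0.842  0.588 -0.666] t 11.5 pos [485.834 -50.695  77.834]
[-248.044    0.258   77.834]
```

View pics/f4.png

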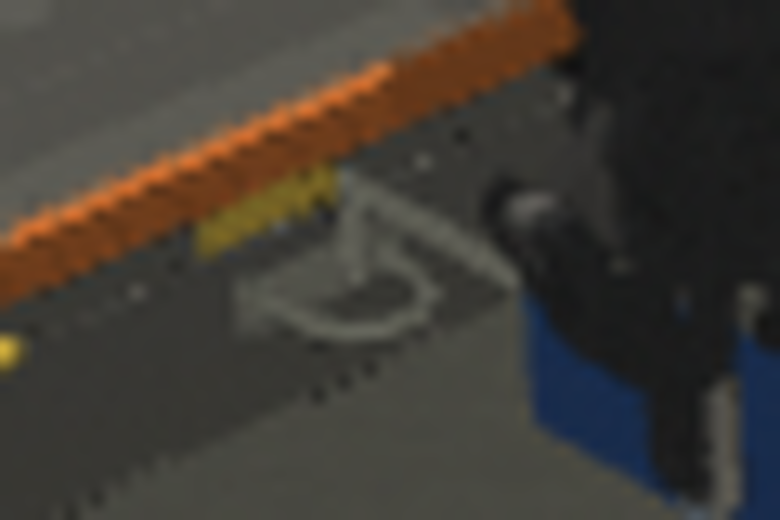

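The tip at (357,285) is inside the loop's opening. Lowering.

```bash
python3 -m handwheel '-1 5 0 0 0 0 0;-1 6 0 0 0 0 0;-1 5 0 0 0 0 0;-1 0 0 0 0 0 0'; python3 - <<'E'
from h import *
j=np.arctan2(by[1],by[0])
goto(B(-246,0.5,62),j);print(inB(pose()[0]),ctrl.read_state()['force'])
a=get_image('scene');cv2.imwrite('pics/f5.png',cv2.resize(a[140:180,195:255],None,fx=13,fy=13,interpolation=cv2.INTER_CUBIC))
E
```

```text
clock: 11.95
eef_pos: [486.0, -50.0, 60.5]
tool_rot: [0.855, 1.57, 0.972]
force: [0.2, -0.3, -1.7]
width: 23.1
turn(other sign: subtract pi) [ 0.001  0.001 -0.001]
shift in tool axes AFTER turn [-1.473 -2.676  0.03 ]
shift in tool axes now [-1.475 -2.674  0.029] q [ 0.452  0.778 -0.616  2.091  0.883  0.551 -0.701] t 11.95 pos [485.971 -50.043  60.527]
[-248.676    0.47    60.527] [ 0.188 -0.269 -1.665]
```

View pics/f5.png

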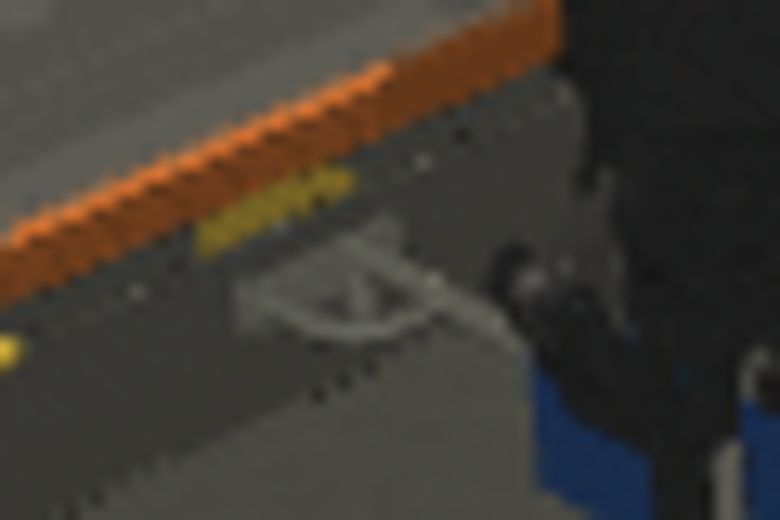

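The hook is down through the eye: the rod crosses above the front bar and the tip is hidden below it. Pulling.

```bash
python3 -m handwheel '-1 0 6 0 0 0 0;-1 0 10 0 0 0 0;-1 0 14 0 0 0 0;-1 0 18 0 0 0 0;-1 0 18 0 0 0 0;-1 0 18 0 0 0 0;-1 0 10 0 0 0 0;-1 0 0 0 0 0 0'; python3 - <<'E'
from h import *
j=np.arctan2(by[1],by[0])
goto(B(-455,0.5,62),j);print(inB(pose()[0]),ctrl.read_state()['force'])
a=get_image('scene');cv2.imwrite('pics/g1.png',cv2.resize(a[120:230,170:310],None,fx=5,fy=5,interpolation=cv2.INTER_CUBIC))
E
```

```text
clock: 12.8
eef_pos: [475.1, 46.5, 61.4]
tool_rot: [-1.174, 1.566, -1.058]
force: [-0.0, -0.4, -1.6]
width: 22.6
turn(other sign: subtract pi) [-0.001  0.002  0.005]
shift in tool axes AFTER turn [ -0.623 109.18   -0.354]
shift in tool axes now [ -1.142 109.175  -0.412] q [ 0.231  0.76  -0.587  2.122  0.887  0.522 -0.919] t 12.8 pos [475.103  46.493  61.377]
[-345.82     0.854   61.377] [-0.035 -0.403 -1.602]
```

View pics/g1.png

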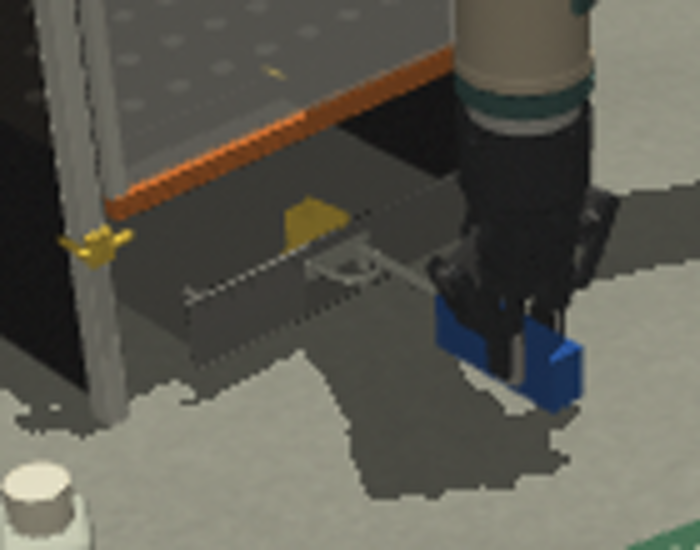

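The tray is coming out with the part in it. I keep pulling.

```bash
python3 -m handwheel '-1 0 10 0 0 0 0.005;-1 0 15 0 0 0 0;-1 0 18 0 0 0 0;-1 0 18 0 0 0 0;-1 0 18 0 0 0 0;-1 0 10 0 0 0 0;-1 0 6 0 0 0 0;-1 0 0 0 0 0 0'; python3 - <<'E'
from h import *
j=np.arctan2(by[1],by[0])
goto(B(-460,0.5,62),j);print(inB(pose()[0]),ctrl.read_state()['force'])
E
```

```text
clock: 13.65
eef_pos: [465.6, 136.4, 60.1]
tool_rot: [-1.498, 1.564, -1.395]
force: [-0.1, 0.0, -1.3]
width: 23.2
turn(other sign: subtract pi) [-0.013  0.     0.007]
shift in tool axes AFTER turn [-1.913 23.741 -1.318]
shift in tool axes now [-2.07  23.709 -1.623] q [ 0.035  0.767 -0.576  2.099  0.862  0.53  -1.09 ] t 13.65 pos [465.588 136.435  60.087]
[-436.259    1.818   60.087] [-0.112  0.024 -1.284]
```

```bash
python3 -m handwheel '-1 -1 8 -1 -0.01 0 0.005;-1 -1 8 0 0 0 0;-1 0 5 0 0 0 0;-1 0 0 0 0 0 0'; python3 - <<'E'
from h import *
j=np.arctan2(by[1],by[0])
goto(B(-460,0.5,62),j);print(inB(pose()[0]),ctrl.read_state()['force'])
E
```

```text
clock: 14.05
eef_pos: [461.9, 151.7, 61.3]
tool_rot: [-1.857, 1.559, -1.748]
force: [0.4, 0.1, -1.7]
width: 23.0
turn(other sign: subtract pi) [-0.007 -0.003  0.011]
shift in tool axes AFTER turn [-0.678  8.112  0.601]
shift in tool axes now [-0.768  8.108  0.539] q [ 0.003  0.767 -0.581  2.092  0.853  0.543 -1.109] t 14.05 pos [461.872 151.736  61.322]
[-451.888   -0.101   61.322] [ 0.406  0.083 -1.694]
```

```bash
python3 -m handwheel '-1 0 5 0 0 0 0;-1 0 4 0 0 0 0;-1 0 0 0 0 0 0'; python3 - <<'E'
from h import *
j=np.arctan2(by[1],by[0])
goto(B(-460,0.5,62),j);print(inB(pose()[0]),ctrl.read_state()['force'])
a=get_image('scene');cv2.imwrite('pics/g2.png',cv2.resize(a[100:240,150:330],None,fx=4,fy=4,interpolation=cv2.INTER_CUBIC))
E
```

```text
clock: 14.35
eef_pos: [461.9, 151.6, 60.2]
tool_rot: [-1.788, 1.543, -1.684]
force: [0.2, 0.3, -2.0]
width: 23.1
turn(other sign: subtract pi) [-0.012 -0.006  0.027]
shift in tool axes AFTER turn [-1.81   8.219  0.611]
shift in tool axes now [-2.033  8.175  0.503] q [-0.014  0.769 -0.572  2.087  0.854  0.556 -1.121] t 14.35 pos [461.875 151.628  60.19 ]
[-451.781   -0.111   60.19 ] [ 0.177  0.284 -1.952]
```

View pics/g2.png

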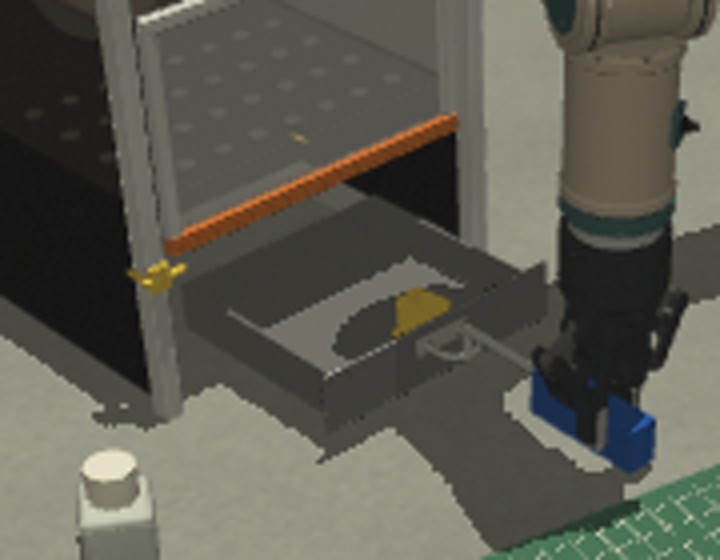

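```bash
python3 -m handwheel '-1 0 0 0 -0.012 -0.006 0.027;-1 0 4 0 0 0 0;-1 0 10 0 0 0 0'; python3 - <<'E'
from h import *
j=np.arctan2(by[1],by[0])
goto(B(-460,0.5,62),j);print(inB(pose()[0]),ctrl.read_state()['force'])
E
```

```text
clock: 14.7
eef_pos: [459.9, 152.6, 58.8]
tool_rot: [-1.876, 1.551, -1.764]
force: [8.3, -27.2, -7.7]
width: 23.0
turn(other sign: subtract pi) [-0.005 -0.006  0.019]
shift in tool axes AFTER turn [-3.175  7.031  2.454]
shift in tool axes now [-3.322  6.98   2.403] q [-0.01   0.771 -0.574  2.093  0.86   0.545 -1.119] t 14.7 pos [459.906 152.596  58.825]
[-452.969   -1.954   58.825] [  8.332 -27.157  -7.722]
```

The 27 N reaction says the tray is at its stop. I back off within the eye's slack and lift the hook out.

```bash
python3 -m handwheel '-1 -1 -6 1 0 -0.006 0.019;-1 -3 -6 0 0 0 0;-1 -15 0 0 0 0 0;-1 -20 0 0 0 0 0;-1 -15 0 0 0 0 0;-1 0 0 0 0 0 0'; python3 - <<'E'
from h import *
j=np.arctan2(by[1],by[0])
goto([511,345,90],j);print(inB(pose()[0]),ctrl.read_state()['force'])
a=get_image('scene');cv2.imwrite('pics/g3.png',cv2.resize(a[100:240,150:330],None,fx=4,fy=4,interpolation=cv2.INTER_CUBIC))
E
```

```text
clock: 15.3
eef_pos: [462.1, 146.5, 115.7]
tool_rot: [1.341, 1.555, 1.456]
force: [0.8, -0.4, -1.1]
width: 22.9
turn(other sign: subtract pi) [-0.001  0.004 -0.015]
shift in tool axes AFTER turn [ 25.727 191.481  71.504]
shift in tool axes now [ 28.842 191.15   71.2  ] q [ 0.112  0.686 -0.703  2.076  0.736  0.633 -0.98 ] t 15.3 pos [462.15  146.527 115.727]
[-446.682   -0.428  115.727] [ 0.827 -0.417 -1.09 ]
```

View pics/g3.png

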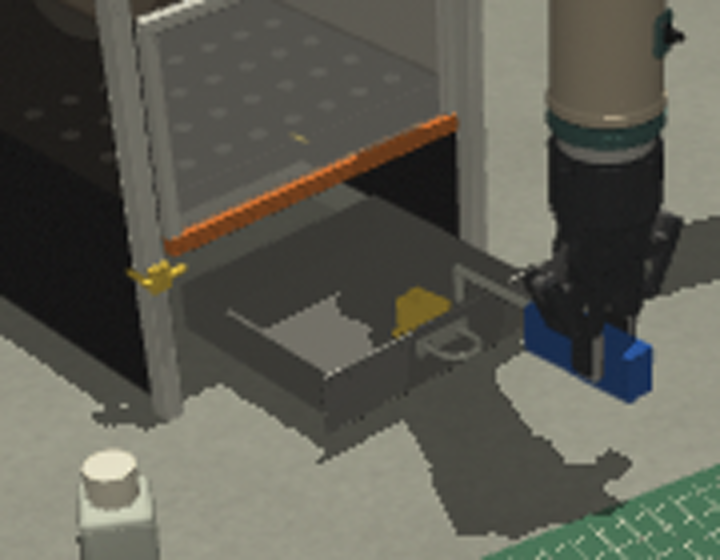

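```bash
python3 -m handwheel '-1 0 20 10 0 0.004 -0.015;-1 0 40 22 0 0 0;-1 0 42 22 0 0 0;-1 8 42 22 0 0 0;-1 8 35 15 0 0 0;-1 8 8 5 0 0 0;-1 0 0 0 0 0 0'; python3 - <<'E'
from h import *
j=np.arctan2(by[1],by[0])
goto([538,336,19.5],j);print(ctrl.read_state()['force'])
E
```

```text
clock: 16.05
eef_pos: [534.0, 350.9, 82.6]
tool_rot: [2.924, 1.562, 3.039]
force: [0.0, -1.5, -1.4]
width: 23.2
turn(other sign: subtract pi) [-0.002 -0.008 -0.002]
shift in tool axes AFTER turn [ 63.078 -15.291   2.266]
shift in tool axes now [ 63.029 -15.401   2.812] q [-0.241  0.897 -0.672  1.653  0.694  0.851 -1.092] t 16.05 pos [533.979 350.926  82.578]
[ 0.008 -1.549 -1.393]
```

```bash
python3 -m handwheel '-1 15 -8 2 0 -0.008 -0.002;-1 18 -8 1 0 0 0;-1 15 0 0 0 0 0;-1 9 0 0 0 0 0;-1 0 0 0 0 0 0'; python3 - <<'E'
from h import *
j=np.arctan2(by[1],by[0])
goto([538,336,19.5],j);print(ctrl.read_state()['force'])
E
```

```text
clock: 16.55
eef_pos: [536.0, 331.1, 21.6]
tool_rot: [-2.527, 1.566, -2.413]
force: [0.2, -0.8, -1.2]
width: 22.9
turn(other sign: subtract pi) [-0.002 -0.004  0.003]
shift in tool axes AFTER turn [2.135 4.605 2.546]
shift in tool axes now [2.111 4.616 2.546] q [-0.246  0.965 -0.608  1.699  0.772  0.739 -1.136] t 16.55 pos [536.004 331.131  21.635]
[ 0.161 -0.783 -1.226]
```

```bash
python3 -m handwheel '-1 2 0 0 0 -0.004 0.003;-1 1 0 0 0 0 0;-1 0 0 0 0 0 0'; python3 - <<'E'
from h import *
print(pose()[0],ctrl.read_state()['force'])
a=get_image('scene');cv2.imwrite('pics/h1.png',cv2.resize(a[180:300,240:400],None,fx=4,fy=4,interpolation=cv2.INTER_CUBIC))
E
```

```text
clock: 16.85
eef_pos: [536.2, 331.7, 19.9]
tool_rot: [0.696, 1.569, 0.811]
force: [-0.3, -0.1, -2.5]
width: 22.9
[536.249 331.698  19.93 ] [-0.31  -0.075 -2.516]
```

View pics/h1.png

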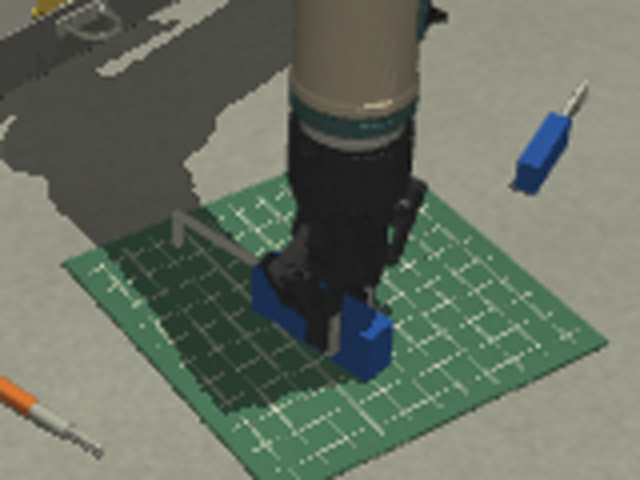

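```bash
python3 -m handwheel '-1 0.5 0 0 0 0 0;0.2 0 0 0 0 0 0;0.2 0 0 0 0 0 0;0.2 0 0 0 0 0 0;0.2 0 0 0 0 0 0;0.2 -15 0 0 0 0 0;0.5 -30 0 0 0 0 0;1 -40 0 0 0 0 0;1 -40 0 0 0 0 0;1 0 0 0 0 0 0'; python3 - <<'E'
from h import *
import pickle
j=np.arctan2(by[1],by[0])
p=cam('wrist');cv2.imwrite('pics/h2.png',get_image('wrist'));pickle.dump(p,open('h2.pkl','wb'))
goto(B(-247,10,200),j)
a=get_image('scene');cv2.imwrite('pics/h2s.png',a)
E
```

```text
clock: 17.9
eef_pos: [536.0, 333.7, 153.5]
tool_rot: [0.894, 1.565, 1.011]
force: [0.5, 0.7, -0.1]
width: 85.3
turn(other sign: subtract pi) [ 0.     0.001 -0.002]
shift in tool axes AFTER turn [ -48.801 -375.791  -83.709]
shift in tool axes now [ -49.674 -375.678  -83.702] q [-0.18   0.801 -0.73   1.648  0.632  0.941 -1.027] t 17.95 pos [535.261 332.352 151.199]
```

View pics/h2.png

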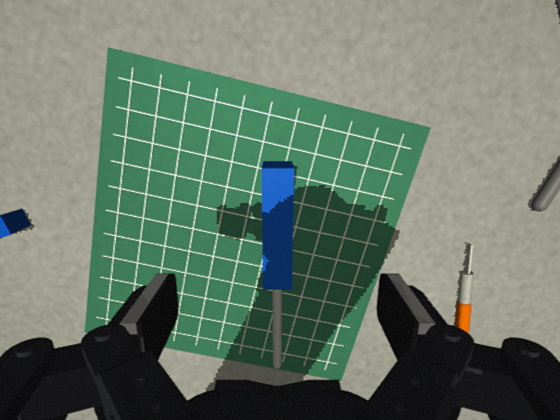

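View pics/h2s.png

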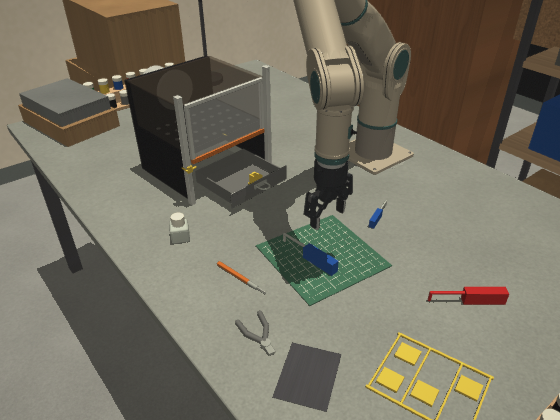

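The rod lies flat on the mat: handle at wrist (277,228), hook end at (277,365). Next I hover over the part, seen at scene (254,175).

```bash
python3 - <<'E'
from h import *
s=cam('scene');X=onz(s,(254,175),56);print(inB(X),X)
j=np.arctan2(by[1],by[0]);goto([X[0],X[1]+25,190],j)
E
```

```text
[-231.147  -20.741   56.   ] [466.933 -69.91   56.   ]
turn(other sign: subtract pi) [ 0.    -0.002  0.   ]
shift in tool axes AFTER turn [ -41.019 -365.686 -110.616]
shift in tool axes now [ -40.76  -365.685 -110.714] q [-0.181  0.804 -0.728  1.65   0.633  0.94  -1.028] t 18.0 pos [534.459 331.125 148.981]
```

```bash
python3 -m handwheel '1 -10 -20 -6 0 0 0;1 -10 -40 -13 0 0 0;1 -10 -45 -14 0 0 0;1 -5 -46 -14 0 0 0;1 -5 -46 -14 0 0 0;1 -5 -46 -14 0 0 0;1 0 -46 -14 0 0 0;1 0 -40 -12 0 0 0;1 0 -15 -4 0 0 0;1 0 0 0 0 0 0'; python3 - <<'E'
from h import *
import pickle
p=cam('wrist');cv2.imwrite('pics/i1.png',get_image('wrist'));pickle.dump(p,open('i1.pkl','wb'))
print(pose()[0],inB(pose()[0]))
E
```

```text
clock: 19.0
eef_pos: [459.4, -37.5, 186.2]
tool_rot: [-3.107, 1.547, -2.99]
force: [-0.1, -0.1, 0.2]
width: 85.6
[459.59  -36.271 186.229] [-265.41   -24.139  186.229]
```

View pics/i1.png

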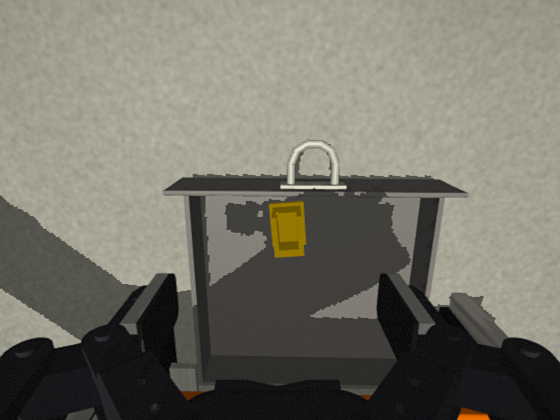

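```bash
python3 - <<'E'
from h import *
im=cv2.imread('pics/i1.png');cv2.imwrite('pics/i2.png',cv2.resize(im[180:280,240:340],None,fx=6,fy=6,interpolation=cv2.INTER_CUBIC))
E
```

```text
(no output)
```

View pics/i2.png

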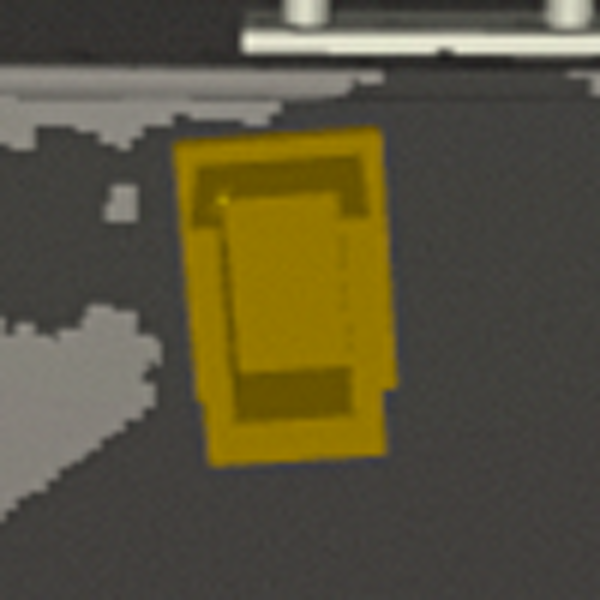

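```bash
python3 - <<'E'
from h import *
import pickle
p=pickle.load(open('i1.pkl','rb'))
u=lambda x,y:(240+x/6,180+y/6)
TL,TR,BR=[onz(p,u(*q),34) for q in((177,142),(382,130),(395,386))];a,b=[onz(p,u(*q),64) for q in((210,466),(387,455))]
print(TL,TR,BR,np.linalg.norm(TL-TR),np.linalg.norm(TR-BR));print(a,b,np.linalg.norm(a-b))
c=(TL+BR)/2;print('base c',c)
d=(b-a)/np.linalg.norm(b-a);ang=np.arctan2(d[1],d[0]);print('angs',ang,np.arctan2(*(TR-TL)[[1,0]]),np.arctan2(*(TR-BR)[[1,0]])-np.pi/2,np.arctan2(by[1],by[0]))
n=np.array([-d[1],d[0],0]); 
m=(a+b)/2; 
for sg in(1,-1): print('rim c',m+sg*17*n)
for k,q in {'panelL':(164,193),'panelR':(467,194)}.items(): print(k,inB(onz(p,q,74)))
print('eye',inB(onz(p,(314,165),58)))
j=ang;goto(np.r_[c[:2],120],j)
E
```

```text
[451.324 -44.993  34.   ] [480.514 -39.53   34.   ] [488.032 -78.764  34.   ] 29.69683560279792 39.948036973733984
[461.282 -81.437  64.   ] [484.953 -76.729  64.   ] 24.134605035553612
base c [469.678 -61.878  34.   ]
angs 0.1963432349303066 0.18500142352087676 0.18932078023475807 0.11605805370926199
rim c [469.801 -62.409  64.   ]
rim c [476.434 -95.756  64.   ]
panelL [-276.723 -110.308   74.   ]
panelR [-277.642  113.131   74.   ]
eye [-295.673    2.113   58.   ]
turn(other sign: subtract pi) [-0.077 -0.024 -0.001]
shift in tool axes AFTER turn [ 66.229 -27.084   4.899]
shift in tool axes now [ 66.053 -26.603   8.549] q [ 0.588  0.575 -0.841  2.05   0.596  0.804 -0.496] t 19.05 pos [459.59  -36.271 186.229]
```

The part stands upright. Two height planes (base 29.7 x 39.9, rim 24.1) agree on its centre at (469.7,-62.1) with the grip angle at 0.19 rad. Descending.

```bash
python3 -m handwheel '0.6 15 -8 2 -0.077 -0.024 -0.001;0.6 25 -14 2 0 0 0;0.6 20 -10 1 0 0 0;0.6 0 0 0 0 0 0'; python3 - <<'E'
from h import *
import pickle
p=cam('wrist');cv2.imwrite('pics/i3.png',get_image('wrist'));pickle.dump(p,open('i3.pkl','wb'))
goto([469.7,-62.1,46],.19)
E
```

```text
clock: 19.45
eef_pos: [472.0, -60.1, 124.4]
tool_rot: [0.757, 1.565, 0.965]
force: [-1.5, -0.8, -0.4]
width: 68.4
turn(other sign: subtract pi) [ 0.02   0.006 -0.005]
shift in tool axes AFTER turn [79.567 -2.626 -3.506]
shift in tool axes now [79.531 -2.914 -4.06 ] q [ 0.576  0.675 -0.76   2.089  0.758  0.668 -0.49 ] t 19.5 pos [472.647 -58.859 125.567]
```

View pics/i3.png

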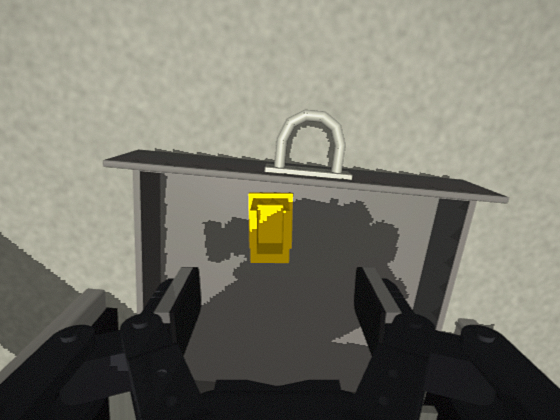

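```bash
python3 -m handwheel '0.6 15 -1 -2 0.02 0.006 -0.005;0.6 22 -1 -2 0 0 0;0.6 20 -1 0 0 0 0;0.6 12 0 0 0 0 0;0.6 0 0 0 0 0 0'; python3 - <<'E'
from h import *
goto([469.7,-62.1,46],.19)
E
```

```text
clock: 20.0
eef_pos: [474.5, -51.8, 59.6]
tool_rot: [0.279, 1.559, 0.478]
force: [-1.2, 0.3, 0.5]
width: 68.3
turn(other sign: subtract pi) [ 0.01   0.011 -0.003]
shift in tool axes AFTER turn [13.633 -9.186 -6.606]
shift in tool axes now [13.531 -9.163 -6.844] q [ 0.462  0.77  -0.614  2.129  0.924  0.519 -0.658] t 20.0 pos [474.453 -51.831  59.633]
```

```bash
python3 -m handwheel '0.6 2 -9 -7 0.01 0.011 -0.003;0.6 4 -2 -1 0 0 0;0.6 4 0 0 0 0 0;0.6 0 0 0 0 0 0'; python3 - <<'E'
from h import *
goto([469.7,-62.1,46],.19)
E
```

```text
clock: 20.4
eef_pos: [470.7, -62.9, 52.0]
tool_rot: [-0.089, 1.567, 0.103]
force: [-0.2, -0.6, 1.1]
width: 68.2
turn(other sign: subtract pi) [0.001 0.004 0.   ]
shift in tool axes AFTER turn [ 6.     0.97  -0.805]
shift in tool axes now [ 5.996  0.973 -0.829] q [ 0.47   0.78  -0.595  2.134  0.942  0.508 -0.662] t 20.4 pos [470.674 -62.9    52.   ]
```

```bash
python3 -m handwheel '0.6 6 1 -1 0 0.004 0;0.6 0 0 0 0 0 0;-1 0 0 0 0 0 0;-1 0 0 0 0 0 0;-1 0 0 0 0 0 0;-1 0 0 0 0 0 0;-1 0 0 0 0 0 0;-1 0 0 0 0 0 0'; python3 - <<'E'
from h import *
goto([469.7,-62.1,46],.19);print(ctrl.read_state()['force'])
E
```

```text
clock: 21.2
eef_pos: [469.9, -61.9, 46.2]
tool_rot: [-0.441, 1.57, -0.25]
force: [-0.2, -0.4, 0.5]
width: 22.9
turn(other sign: subtract pi) [0.001 0.001 0.001]
shift in tool axes AFTER turn [ 0.152 -0.119 -0.193]
shift in tool axes now [ 0.152 -0.119 -0.193] q [ 0.459  0.79  -0.582  2.135  0.955  0.499 -0.677] t 21.2 pos [469.867 -61.947  46.152]
[-0.182 -0.419  0.492]
```

```bash
python3 -m handwheel '-1 -12 0 0 0 0 0;-1 -25 0 0 0 0 0;-1 -28 0 0 0 0 0;-1 -25 0 0 0 0 0;-1 0 0 0 0 0 0'; python3 - <<'E'
from h import *
goto([445,270,110],.19)
a=get_image('scene');cv2.imwrite('pics/j1.png',cv2.resize(a[100:240,150:330],None,fx=4,fy=4,interpolation=cv2.INTER_CUBIC))
E
```

```text
clock: 21.7
eef_pos: [468.8, -61.5, 138.0]
tool_rot: [2.69, 1.568, 2.882]
force: [-0.5, -0.2, -0.3]
width: 23.1
turn(other sign: subtract pi) [ 0.002 -0.002 -0.001]
shift in tool axes AFTER turn [ 28.034 330.012  39.221]
shift in tool axes now [ 28.314 329.895  40.004] q [ 0.592  0.655 -0.779  2.082  0.725  0.699 -0.477] t 21.7 pos [468.811 -61.481 138.034]
```

View pics/j1.png

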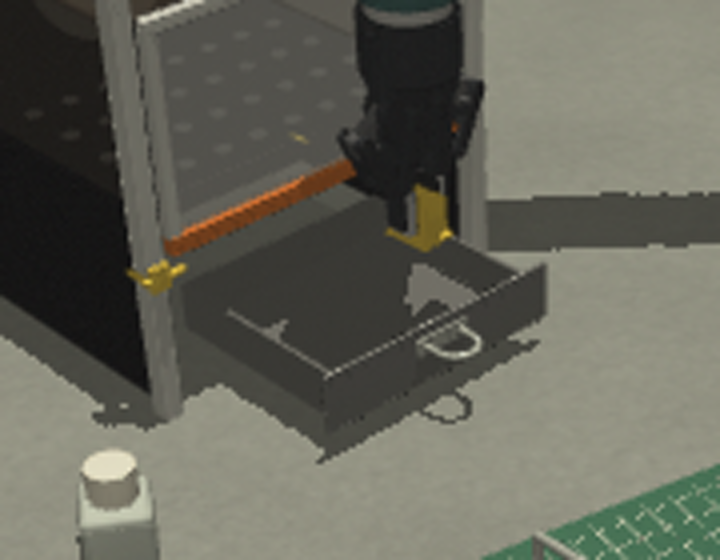

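The part is held upright and the tray stays out. Carrying it to the mat.

```bash
python3 -m handwheel '-1 0 20 3 0 0 0;-1 0 40 5 0 0 0;-1 0 46 5 0 0 0;-1 0 46 6 0 0 0;-1 0 46 6 0 0 0;-1 5 46 6 0 0 0;-1 8 40 5 0 0 0;-1 10 20 3 0 0 0;-1 0 0 0 0 0 0'; python3 - <<'E'
from h import *
goto([445,270,19.2],.19)
E
```

```text
clock: 22.65
eef_pos: [445.0, 250.6, 101.9]
tool_rot: [-3.092, 1.553, -2.909]
force: [-0.1, 0.4, -0.8]
width: 23.0
turn(other sign: subtract pi) [-0.007 -0.017  0.001]
shift in tool axes AFTER turn [82.685 19.026  3.618]
shift in tool axes now [82.595 19.123  4.916] q [-0.118  0.742 -0.688  1.996  0.73   0.686 -1.094] t 22.65 pos [445.04  250.633 101.885]
```

```bash
python3 -m handwheel '-1 15 6 2 -0.007 -0.017 0.001;-1 20 6 2 0 0 0;-1 20 5 0 0 0 0;-1 12 0 0 0 0 0;-1 5 0 0 0 0 0;-1 0 0 0 0 0 0'; python3 - <<'E'
from h import *
goto([445,270,19.2],.19)
E
```

```text
clock: 23.25
eef_pos: [444.2, 261.0, 23.4]
tool_rot: [-2.234, 1.56, -2.046]
force: [-0.0, -0.8, -0.3]
width: 23.0
turn(other sign: subtract pi) [-0.002 -0.007  0.008]
shift in tool axes AFTER turn [4.221 8.735 2.483]
shift in tool axes now [4.13  8.776 2.493] q [-0.238  0.855 -0.541  2.021  0.891  0.53  -1.248] t 23.25 pos [444.212 260.953  23.421]
```

```bash
python3 -m handwheel '-1 2 0 0 0 -0.007 0.008;-1 1.5 0 0 0 0 0;-1 0 0 0 0 0 0'; python3 - <<'E'
from h import *
goto([445,270,19.2],.19);print(ctrl.read_state()['force'])
a=get_image('scene');cv2.imwrite('pics/j2.png',cv2.resize(a[180:300,240:400],None,fx=4,fy=4,interpolation=cv2.INTER_CUBIC))
E
```

```text
clock: 23.55
eef_pos: [445.4, 259.8, 20.9]
tool_rot: [0.042, 1.568, 0.228]
force: [0.4, -0.4, 0.3]
width: 23.1
turn(other sign: subtract pi) [-0.004  0.003 -0.   ]
shift in tool axes AFTER turn [ 1.74  10.082  1.557]
shift in tool axes now [ 1.746 10.088  1.511] q [-0.239  0.854 -0.528  2.032  0.91   0.504 -1.263] t 23.55 pos [445.375 259.805  20.94 ]
[ 0.396 -0.403  0.311]
```

View pics/j2.png

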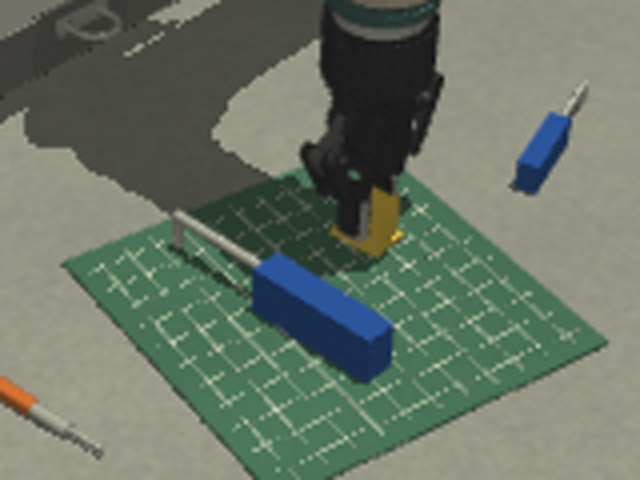

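```bash
python3 -m handwheel '-1 1.5 0 0 0 0.003 0;-1 0 0 0 0 0 0;-1 0 0 0 0 0 0'; python3 - <<'E'
from h import *
goto([445,270,19.2],.19);print(ctrl.read_state()['force'])
E
```

```text
clock: 23.9
eef_pos: [446.1, 260.1, 20.3]
tool_rot: [0.438, 1.569, 0.624]
force: [0.3, 1.1, -0.0]
width: 23.4
turn(other sign: subtract pi) [-0.004  0.001 -0.001]
shift in tool axes AFTER turn [1.07  9.939 0.783]
shift in tool axes now [1.077 9.942 0.738] q [-0.237  0.857 -0.53   2.028  0.908  0.506 -1.26 ] t 23.9 pos [446.108 260.092  20.27 ]
[ 0.343  1.122 -0.014]
```

```bash
python3 -m handwheel '-1 1.2 0 0 0 0 0;-1 0 0 0 0 0 0;0.2 0 0 0 0 0 0;0.2 0 0 0 0 0 0;0.2 0 0 0 0 0 0;0.2 0 0 0 0 0 0;0.2 -10 0 0 0 0 0;0.2 -25 0 0 0 0 0;0.2 -40 0 0 0 0 0;0.2 -40 0 0 0 0 0'; python3 -m handwheel '0.2 -30 0 0 0 0 0;0.2 -30 0 0 0 0 0;0.2 0 0 0 0 0 0;0.2 0 0 0 0 0 0'; python3 - <<'E'
from h import *
cv2.imwrite('pics/k1.png',get_image('wrist'));cv2.imwrite('pics/k2.png',get_image('scene'));cv2.imwrite('pics/k3.png',get_image('top'))
print(pose()[0],ctrl.read_state()['force'])
E
```

```text
clock: 24.9
eef_pos: [442.7, 258.5, 134.6]
tool_rot: [-2.815, 1.561, -2.627]
force: [0.8, -0.0, -0.1]
width: 50.9
clock: 25.3
eef_pos: [444.3, 260.4, 204.6]
tool_rot: [0.905, 1.57, 1.095]
force: [0.4, -0.0, -0.6]
width: 51.6
[443.797 260.403 203.327] [-0.473 -0.57  -0.036]
```

View pics/k1.png

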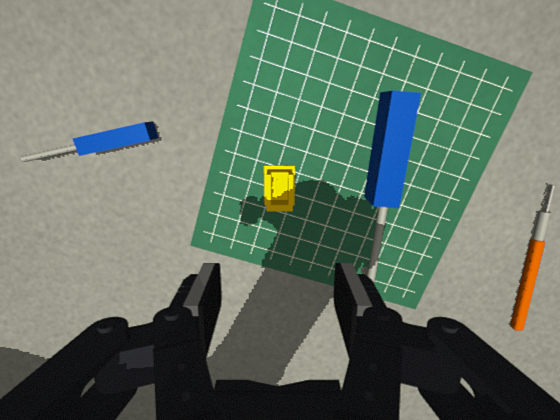

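View pics/k2.png

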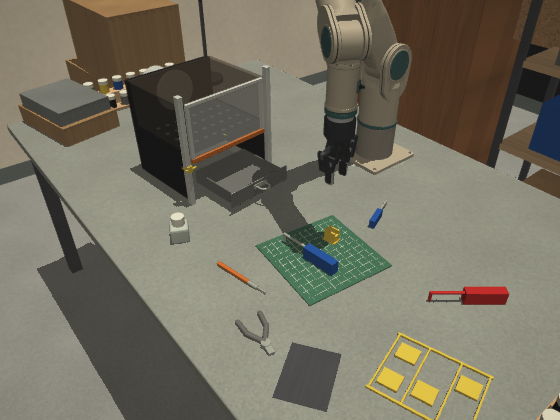

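View pics/k3.png

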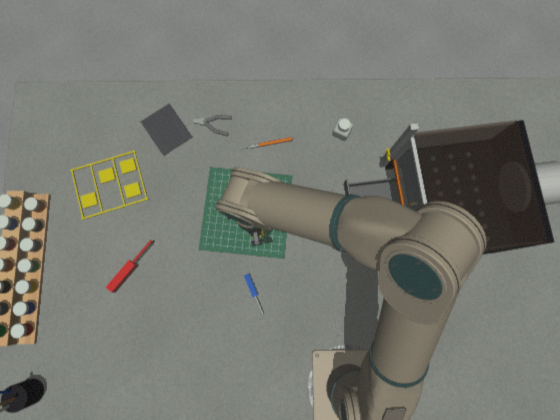

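The part stands upright on the mat (wrist 280,188) and the rod is flat beside it (395,150). Bottle, knife and mark are in their places and the tray is out. One last check of the sash height against the mark from both cameras.

```bash
python3 - <<'E'
from h import *
a=cv2.imread('pics/k2.png');b=cv2.imread('pics/k3.png')
u=cv2.resize(a[145:185,175:215],None,fx=10,fy=10,interpolation=2);v=cv2.resize(b[145:185,375:415],None,fx=10,fy=10,interpolation=2)
cv2.imwrite('pics/k4.png',np.hstack([u,v]))
E
```

```text
(no output)
```

View pics/k4.png

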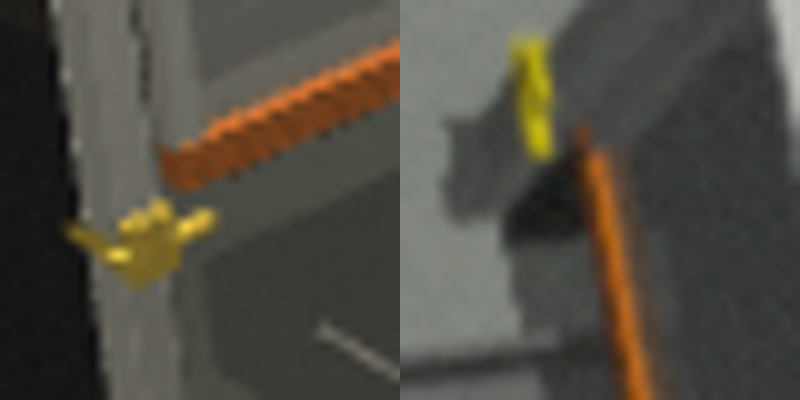

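```bash
python3 - <<'E'
from h import *
s=cam('scene');t=cam('top')
for n,a,b in [('markR',(195.8,166.8),(389.2,160.3)),('markL',(186.5,170.6),(388,149.3)),('markC',(190.9,168.6),(388.6,154.8)),('railtop',(192,160.8),(394.2,159.5))]: print(n,*tri([(s,a),(t,b)]))
# rail lower front line, scene only, at own x=-144-5(frame offset)
for x in(-144,-150):
  for z in (120,124,128,132): print(x,z,proj(s,B(x,142,z))[0],proj(s,B(x,100,z))[0])
E
```

```text
markR [ 633.645 -123.404  123.459] [array([-0.1, -0. ]), array([-0.1,  0.1])]
markL [ 665.964 -121.377  124.181] [array([-0.3, -0.1]), array([-0.2,  0.2])]
markC [ 650.085 -122.657  123.933] [array([-0.1, -0. ]), array([-0.,  0.])]
railtop [ 634.188 -136.131  136.947] [array([0.8, 0.3]), array([ 0.5, -0.7])]
-144 120 [191.832 166.364] [203.315 161.147]
-144 124 [191.677 165.187] [203.181 159.981]
-144 128 [191.521 164.006] [203.046 158.811]
-144 132 [191.365 162.821] [202.912 157.638]
-150 120 [193.079 167.116] [204.567 161.874]
-150 124 [192.925 165.938] [204.435 160.707]
-150 128 [192.771 164.755] [204.302 159.536]
-150 132 [192.617 163.569] [204.169 158.361]
```

Estimates of the sash edge relative to the mark run from -3 mm to +4 mm, well inside ±10 mm. Handing in.

```bash
python3 -c "
from cell import ctrl
print(ctrl.finish_job(), ctrl.read_state()['clock'])"
```

```text
the job is handed in; nothing more can be done
the job is handed in; nothing more can be done
```

I did every step in order and handed the job in at about 25.5 s of the 72 s allowed; no verdict was reported.

**What I did:**
- Picked up the larger blue hooked rod and raised the sash with it.
- Hooked the pull eye and drew the tray out until it hit its stop, with a reaction of about 27 N.
- Laid the rod flat on the mat, then lifted the part out and stood it upright on the mat beside it.

**Last checks:** The pictures show the rod flat on the mat and the part upright on it. The tray is out, the gripper is clear, and the bottle, knife and mark look undisturbed.

**Checks that disagreed:**
- **Sash height:** estimates of the lower edge against the mark ranged from about -3 to +4 mm, all inside the ±10 mm limit. Two cameras gave -3 mm, the scene camera alone +1 to +4 mm and the arm's position +4 mm.
- **Camera bias:** the scene and top cameras together read about 4 mm low in height, which I corrected for. My estimate of the booth's position was also about 5 mm off along its depth. I allowed for that by lining the hook up with the eye in the same picture.

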